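# Pack up the low edge of a marble pastry slab

## Task

The marble slab slopes down at its front foot. Put the blue pry bar's toe under the slab's front edge with its heel on the fulcrum block, slide it in by feel until the heel meets the yellow stop, lever the slab up until the bar lies down and holds it by itself, and slide the orange packer under the front foot until it butts against the strip behind, pressing lightly on stop and strip. Then raise the handle to let the slab down gently so that it stands level on the packer, draw the bar out and lay it flat on the counter clear of slab and block; do not touch the slab with the gripper, shove it, or disturb the other things.

Things in the scene. Friction and masses are not known exactly. Their poses are not given: they have to be found in the camera images.
- slab: Loose marble slab, about 7 kg, 260 (x) x 340 (y) x 30 mm, on three rubber feet; z up. Origin: on its underside, at the middle of its low front edge, which faces away from the robot (+x); the slab reaches from here to x -260. Rear feet 54 mm tall (at x -230, y +-150), front foot 8 mm shorter, so it slopes: underside at the front edge about 45 mm above the counter. Levered up, it pivots on its rear feet.
- foot (a point): Bottom centre of the slab's single front foot: rubber cylinder 32 mm in diameter, 46 mm tall, 25 mm inside the front edge, at its middle. Axes as the slab. It stands on the counter at first; levered right up it clears the counter by about 12 mm. A rubber strip, 6 mm high, 80 mm wide, is fixed to the counter under the slab; its face towards +x lies 18 to 44 mm behind (-x of) this point, not measured: feel for it, with under 20 N.
- fulcrum: Dark steel fulcrum block, 56 mm wide (y), 16 mm high, fixed to the counter, from x -40 (under the slab) to +35; axes as the slab. Origin on the counter, below the slab's front edge within 2 mm, 70 to 80 mm to +y of the front foot. On its top a fixed yellow stop rib, 4 mm high, faces +x for the bar's heel; its face is at x -23 to -1, other each time and not measured: feel for it, with under 20 N.
- bar_grip (a point): Centre of the blue grip of the loose steel pry bar (0.55 kg; its centre of mass 15 mm nearer the heel). Grip 130 (x) x 28 (y) x 22 mm (z). Axes as the bar: +x along the handle away from the toe, z up as it lies flat. With the heel on the fulcrum and the handle raised 40 degrees, the toe goes in under the slab's edge with 4 mm to spare; it meets the slab at about 33 degrees.
- bar_heel (a point): Underside of the bar's rounded heel (5 mm radius, 26 mm wide), on which it turns: 140 mm in -x and 11 mm in -z from the grip's centre. Handle's tail 205 mm in +x from here. Pressing the grip (5 to 15 N) levers the slab up until the tail rests on the counter (handle sloping down 4 degrees, slab edge raised 14 mm); laid down so, the bar holds the slab by its own weight when let go.
- bar_toe (a point): Tip of the pry bar's toe (rounded, 3.5 mm radius, 24 mm wide). The toe is a 7 mm thick arm 37 mm long from the heel's centre, cranked up by 68 degrees: the tip is 14 mm in -x and 39 mm in +z from the heel's underside when the bar lies flat. Axes as the bar.
- packer_tab (a point): Centre of the grip part of the upright tab of the orange plastic packer. Tab 12 (x) x 30 (y) mm, its top 54 mm above the packer's underside; this point 36 mm above the underside. Axes as the packer: z up, -x from the tab along the plate.
- packer_mid (a point): Centre of the packer's plate, 100 (x) x 36 (y) x 8 mm (this point 4 mm above its underside). The tab stands at its +x end (x = +38 to +50 mm); the other end, x = -50 mm, goes under the foot and butts against the strip. Axes as the packer.
- cakering: Steel cake ring, 110 mm in diameter, 45 mm tall; origin under its centre. Leave alone.
- nozzle: Steel piping nozzle standing on its wide end, 29 mm in diameter, 45 mm tall; origin under its centre. Leave alone.
- packer_end (a point): Middle of the packer's leading end face (x = -50 mm from the plate's centre), the end that goes under the foot and butts against the strip; 4 mm above its underside. Axes as the packer.
Not all that is in view belongs to the job. Of the things that look like the part that bears bar_grip, the largest one is meant.

How it is judged:
By the outcome, as a careful person would: the job done as asked, in the order asked, and still so for the second after the job is handed in, with the robot touching nothing.
It also fails if it takes over 72 s, if anything falls off the work surface, if the arm or the gripper's body presses on something with over 40 N, if the wrist force passes 120 N, or if a joint passes its speed limit or range.

## Robot

A 6-joint arm with a two-finger parallel gripper is mounted at the origin on the work surface. World frame = base frame: x ahead of the robot, y to its left, z up, the work surface at z = 0. Lengths are in m, angles in rad, forces in N, time in s.
With the tool pointing down it reaches from about 0.25 to 0.725 m from the base axis. Payload 4 kg.
Tool frame: the origin (TCP) lies at the very end of the fingers, on their centre line; the grasp point (between the pads) lies 19 mm behind it; z points along the fingers, y is the line along which they close (so a half turn about z gives the same grasp; the last joint's range is limited). The gripper opens to 85 mm and grips with 20 to 120 N. Pads are 22 mm wide; open, the fingers measure 114 mm over their backs; the gripper's body (76 mm by 85 mm) begins 54 mm behind the grasp point. The pads swing forward as they close: fully open they stand 13 mm farther back than shut.
Start: joints at [1.207, 0.241, 0.005, 1.335, 0, 1.571], TCP at [0.178, 0.467, 0.231] pointing down, gripper open.
Joint ranges: [-2.72, 2.72], [-1.05, 1.87], [-1.09, 1.28], [-1.99, 2.15], [-1.42, 1.44], [-3.14, 3.14]. Speed limits (rad/s): [2.79, 2.79, 3.14, 3.14, 3.14, 3.14].

## Interface

Orientations are given as a unit quaternion [x, y, z, w].
In Python, from workcell import bot, vision, workorder gives the robot as it stands.
- The arm moves only by the shell command python3 -m creep 'ROWS' [OPENING]. ROWS is JSON, a list of rows, each a list of 2 entries, a list of its own where there are three numbers: the shift along the tool's x, y, z in mm, then the turn, a rotation vector about the tool's x, y, z in rad. In form: [[[dx, dy, dz], [wx, wy, wz]], ...]. A call has 1 to 12 rows; each row shifts and turns the commanded pose from where the row before left it, along the tool's axes as they then stand; what a row does not reach is not made up. A row lasts 1/8 s, in which the tool goes at most 62.5 mm and 10.7 degrees, less where a joint would pass 70% of its speed; a pose out of reach is approached as far as the arm can. A call is refused whole if a number of a shift passes 62.5 or a number of a turn 0.188, either way. A call with a gripper value outside its range is refused whole. OPENING is the finger opening in mm, from 0 to 85.4, set as the call begins (- or left out, the last holds). The fingers move at their own pace and stop on an object; the grip force is fixed at half the most. Time passes only in rows, so rows that do not move let the fingers close. It gives the time, the measured TCP pose, the force, the opening and the grip force at its end, in the units of the state.
- bot.get_obs(): the state, without advancing time (a new reading comes with each control period).
- vision.camera(name): name is "scene" or "top" or "wrist"; returns a dict with "image" (400x640x3 uint8, blue, green, red), "z_map" (400x640 float32, m along the optical axis (not along the pixel's ray), 0 where there is no reading), "K" (3x3 intrinsics, pixels), "k1" (the pictures are not rectified: a ray, as slopes to the right and down, at radius r is drawn at 1 + k1 r^2 times it, then the intrinsics apply), "rvec" (rotation vector, rad) and "tvec" (3), from world to camera coordinates, as OpenCV has them; the wrist camera has in their place "tool_from_camera" (4x4, takes a point from camera to tool coordinates, whose origin is the TCP and whose axes are the flange's). Camera axes: x right, y down, z forward; pixel columns grow to the right and rows downward; lengths in m; the calibration is good to about 2 mm. A picture is of the moment at which its call begins: read the wrist's pose just before it.
- workorder.job_done(): hands the job in; it is judged then, once.
Trained networks look in a picture, given as the dict that the camera call returned (one of the last four; its "shot" number tells which), for a name from the list of things; names that differ only in an ending like _2 or _b are one class to them, and where a whole thing is asked for, a point or a joint stands for the part that bears it (a point fixed in the world has none). Each returns a list of dicts, best first, with "score" (0 to 1); they miss things now and then, are a little off and sometimes report something else, mostly with a low value. They report only what shows in the picture. A call takes as long as a camera call. They do not tell look-alikes from the thing itself.
- vision.spot_in(picture, query): "position" ([column, row] in pixels, amid what is visible of it).
- vision.place_of(picture, query): "position" ([column, row] in pixels: a listed point, or the origin of a listed thing).
The state is a dict: "clock": time; "joint_pos": joint angles; "joint_vel": joint speeds; "tau": joint torques, N m; "eef_pos": TCP position; "tool_rot": TCP orientation; "ft_force": force on the tool from outside, world axes, zero at the start; "ft_torque": the same for the moment, N m; "grip_width": finger opening in m; "grasp_force": force on a finger pad.
Only numpy, scipy, OpenCV 4.12 (cv2) and the standard library are available. Lean on these libraries where they do the work, as an engineer would, in place of code of your own. Each camera call takes 0.05 s, during which the arm holds its last target. There are 200 camera calls.

## Working session

There is one attempt and no reset: what is moved stays moved. The work goes in short steps, Python scripts to look and compute and a shell command to move; the robot and the scene stay as the last step left them, time stands still between calls to the robot, and variables do not carry over. Pictures are saved under pics/ and viewed, at most 10 in all, crops included, and the job is handed in when it is done.

```bash
ls; mkdir -p pics
cat > h.py <<'E'
import numpy as np, cv2
from scipy.spatial.transform import Rotation as R
from workcell import bot, vision, workorder
def cam(n):
    o=bot.get_obs(); p=vision.camera(n)
    if n=='wrist':
        T=np.eye(4);T[:3,:3]=R.from_quat(o['tool_rot']).as_matrix();T[:3,3]=o['eef_pos']
        p['W']=T@np.array(p['tool_from_camera'])
    else:
        C=np.eye(4);C[:3,:3]=cv2.Rodrigues(np.array(p['rvec'],float))[0];C[:3,3]=np.ravel(p['tvec']);p['W']=np.linalg.inv(C)
    return p
def ray(p,uv):
    K=np.array(p['K'],float)
    q=cv2.undistortPoints(np.array([[uv]],float),K,np.array([p['k1'],0,0,0,0.]))[0,0]
    return np.array([q[0],q[1],1.])
def onz(p,uv,z):
    d=p['W'][:3,:3]@ray(p,uv);c=p['W'][:3,3];return c+d*(z-c[2])/d[2]
def dep(p,uv):
    u,v=int(round(uv[0])),int(round(uv[1]))
    a=p['z_map'][max(0,v-1):v+2,max(0,u-1):u+2];a=a[a>0]
    if len(a)==0:return None
    return p['W'][:3,:3]@(ray(p,uv)*np.median(a))+p['W'][:3,3]
def proj(p,X):
    C=np.linalg.inv(p['W']);r=cv2.Rodrigues(C[:3,:3])[0]
    return cv2.projectPoints(np.array([X],float),r,C[:3,3],np.array(p['K'],float),np.array([p['k1'],0,0,0,0.]))[0].reshape(-1,2)
np.set_printoptions(precision=4,suppress=True)
E
cat > a.py <<'E'
from h import *
for n in ['top','scene']:
    p=cam(n);cv2.imwrite(f'pics/{n}0.png',p['image'])
    print(n,p['W'][:3,3])
    for q in ['slab','foot','fulcrum','bar_grip','bar_heel','bar_toe','packer_tab','packer_mid','packer_end','cakering','nozzle']:
        for r in vision.place_of(p,q)[:3]: print(q,round(r['score'],2),np.round(r['position'],1),dep(p,r['position']))
print(bot.get_obs())
E
python3 a.py
```

```text
pics
top [ 0.3141 -0.0422  1.2436]
slab 0.79 [287.3 237.7] [0.4259 0.0242 0.0755]
foot 0.44 [401.2 236.2] [ 0.4383 -0.3496  0.0079]
fulcrum 0.67 [267.5 239. ] [0.4217 0.0857 0.0751]
bar_grip 0.85 [431.5 251.9] [ 0.3861 -0.4468  0.0133]
bar_grip 0.72 [399.6 197.4] [ 0.5669 -0.346   0.0222]
bar_grip 0.57 [384.4 289.1] [ 0.2671 -0.2863  0.0164]
bar_heel 0.85 [400.5 263.5] [ 0.3484 -0.3414  0.0173]
bar_heel 0.7 [445.  222.8] [ 0.4827 -0.4976  0.0143]
bar_heel 0.59 [399.5 237.5] [ 0.4338 -0.3434  0.0091]
bar_toe 0.94 [403.2 241.4] [ 0.4188 -0.349   0.0339]
bar_toe 0.76 [397.4 263.5] [ 0.3486 -0.3331  0.0092]
bar_toe 0.71 [444.9 222.4] [ 0.4859 -0.5023  0.001 ]
packer_tab 0.86 [186.9 215.5] [0.4974 0.3469 0.0558]
packer_mid 0.94 [187.3 230.8] [0.4537 0.3577 0.0085]
packer_mid 0.66 [398.8 236.9] [ 0.4359 -0.3413  0.0086]
packer_end 0.66 [176.3 241.9] [0.4171 0.3917 0.0079]
cakering 0.54 [332.1 149.2] [ 0.7413 -0.1223  0.0007]
cakering 0.39 [179.1 245.1] [0.4072 0.3842 0.001 ]
nozzle 0.6 [353.6 192.3] [ 0.588  -0.1943  0.002 ]
scene [1.0515 0.7583 0.784 ]
slab 0.83 [377.3 205.3] [0.4327 0.02
[... 644 characters left out ...]
packer_mid 0.85 [460.1 315.5] [0.4716 0.3731 0.0085]
packer_end 0.88 [486.4 310. ] [0.4117 0.3891 0.0066]
cakering 0.65 [244.2 223.8] [ 0.7382 -0.1324 -0.0005]
nozzle 0.49 [290.7 191.9] [ 0.5742 -0.1846  0.0091]
{'clock': 1.2, 'joint_pos': array([1.207 , 0.2406, 0.005 , 1.3352, 0.    , 1.5708]), 'joint_vel': array([ 0.0013, -0.0011,  0.0005,  0.0005, -0.0001,  0.002 ]), 'tau': array([  0.0006, -37.2219,  25.2692,   0.0015,   0.0002,   0.    ]), 'eef_pos': array([0.1779, 0.4673, 0.2313]), 'tool_rot': array([ 0.1809,  0.9835, -0.    , -0.    ]), 'ft_force': array([-0.4097, -0.232 ,  0.7544]), 'ft_torque': array([ 0.0155,  0.069 , -0.0199]), 'grasp_force': 0.0, 'grip_width': 0.0856176078027586}
```

Run:
```python
import cv2
a=cv2.imread('pics/top0.png');print(a.shape)
cv2.imwrite('pics/top0c.png',cv2.resize(a[120:320,150:470],(800,500),interpolation=cv2.INTER_CUBIC))
b=cv2.imread('pics/scene0.png')
cv2.imwrite('pics/scene0c.png',cv2.resize(b[110:350,220:540],(800,600),interpolation=cv2.INTER_CUBIC))
```

```text
(400, 640, 3)
```

View pics/top0c.png

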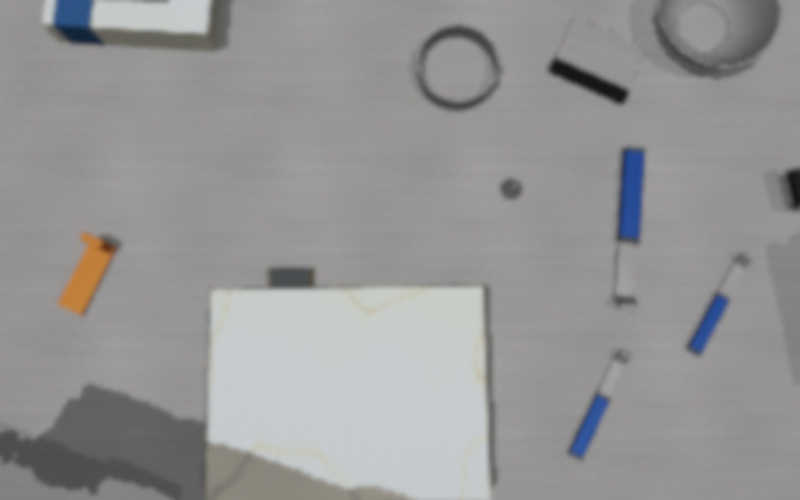

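View pics/scene0c.png

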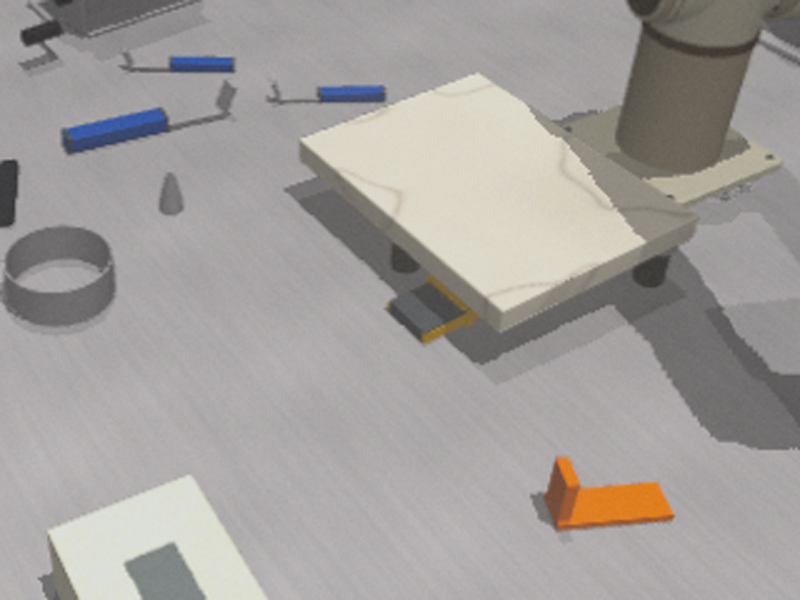

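```bash
cat > m.py <<'E'
from h import *
p=cam('top');I=p['image'].astype(int);Z=p['z_map']
v,u=np.mgrid[0:400,0:640];K=np.array(p['K'],float)
q=cv2.undistortPoints(np.stack([u.ravel(),v.ravel()],1)[:,None].astype(float),K,np.array([p['k1'],0,0,0,0.]))[:,0].reshape(400,640,2)
P=np.dstack([q[...,0]*Z,q[...,1]*Z,Z])@p['W'][:3,:3].T+p['W'][:3,3]
np.save('P.npy',P)
def rect(m,name,n=1):
    _,l,s,_=cv2.connectedComponentsWithStats(m.astype(np.uint8))
    for k in 1+np.argsort(-s[1:,4])[:n]:
        Q=P[l==k];zz=np.median(Q[:,2])
        px=np.stack([u[l==k],v[l==k]],1).astype(float)
        X=np.array([onz(p,a,zz)[:2] for a in px])
        r=cv2.minAreaRect(X.astype(np.float32)*1000)
        print(name,s[k,4],'z',zz,'c',r[0],'sz',r[1],'ang',r[2],cv2.boxPoints(r).round(0).tolist())
B,G,Rr=I[...,0],I[...,1],I[...,2]
ok=(Z>0)&(P[...,0]>0.15)
rect((B>Rr+50)&(P[...,2]<.05)&(P[...,1]<0),'blue',3)
rect((Rr>B+80)&(P[...,2]<.02),'orange')
s=ok&(P[...,2]>.055)&(P[...,2]<.12)&(P[...,1]<.25)&(P[...,1]>-.3)&(P[...,0]<.5)
_,l,st,_=cv2.connectedComponentsWithStats(s.astype(np.uint8));k=1+np.argmax(st[1:,4]);m=l==k
Q=P[m];A=np.c_[Q[:,:2],np.ones(len(Q))];c=np.linalg.lstsq(A,Q[:,2],rcond=None)[0];print('slab plane',c,np.std(A@c-Q[:,2]))
# front edge : min row per column
cols=np.arange(240,340);E=[]
for cc in cols:
    r=np.where(m[:,cc])[0]
    if len(r):E.append(onz(p,(cc,r.min()-.5),.075)[:2])
E=np.array(E);f=np.polyfit(E[:,1],E[:,0],1);print('front edge x=',f,'res',np.std(np.polyval(f,E[:,1])-E[:,0]))
for rr in (240,260,280,300):
    r=np.where(m[rr])[0];print(rr,onz(p,(r.min()-.5,rr),.077),onz(p,(r.max()+.5,rr),.077))
d=(P[...,2]>.008)&(P[...,2]<.03)&(I.sum(2)<270)&(P[...,1]>0)&(P[...,1]<.2)&(P[...,0]>.4)
rect(d,'fulcrum')
E
python3 m.py
```

```text
blue 267 z 0.021816107864001344 c (568.673583984375, -355.2540588378906) sz (26.23314094543457, 118.08431243896484) ang 84.11343383789062 [[509.0, -362.0], [626.0, -374.0], [629.0, -348.0], [511.0, -336.0]]
blue 133 z 0.014050688027121616 c (264.3218994140625, -290.35284423828125) sz (17.07467269897461, 78.7773666381836) ang 61.40555953979492 [[226.0, -279.0], [295.0, -317.0], [303.0, -302.0], [234.0, -264.0]]
blue 119 z 0.014574997692459402 c (395.4486389160156, -452.49884033203125) sz (16.894973754882812, 78.73762512207031) ang 58.93960952758789 [[357.0, -439.0], [425.0, -480.0], [434.0, -466.0], [366.0, -425.0]]
orange 268 z 0.008688948710161681 c (454.1308898925781, 368.9297180175781) sz (33.53694534301758, 90.64417266845703) ang 65.39805603027344 [[406.0, 373.0], [488.0, 335.0], [502.0, 365.0], [420.0, 403.0]]
slab plane [-0.0399 -0.0006  0.0932] 0.0022161402107578874
front edge x= [-0.0184  0.4354] res 0.0009456702449615722
240 [0.418  0.1907 0.077 ] [ 0.4191 -0.1477  0.077 ]
260 [0.3566 0.1912 0.077 ] [ 0.3574 -0.1501  0.077 ]
280 [0.2963 0.1888 0.077 ] [ 0.2968 -0.1524  0.077 ]
300 [0.2371 0.1864 0.077 ] [ 0.2373 -0.1517  0.077 ]
fulcrum 98 z 0.015511514221858702 c (455.0791931152344, 97.78358459472656) sz (16.482114791870117, 52.70208740234375) ang 0.22483234107494354 [[447.0, 124.0], [447.0, 71.0], [463.0, 71.0], [463.0, 124.0]]
```

```bash
cat > go.py <<'E'
# go.py x y z(mm, TCP) yaw tilt(deg) nrows : suggests rows in tool axes
import sys
from h import *
from scipy.spatial.transform import Slerp
def tool(yaw,t): return R.from_euler('zy',[yaw,-t],degrees=True)*R.from_matrix(np.diag([-1.,1,-1]))
def rows(p0,r0,p1,r1,n):
    s=Slerp([0,1],R.concatenate([r0,r1]));out=[]
    pts=[(p0+(p1-p0)*k/n,s(k/n)) for k in range(n+1)]
    for (a,b),(c,d) in zip(pts,pts[1:]): out.append([np.round(b.inv().apply(c-a)*1000,1).tolist(),np.round((b.inv()*d).as_rotvec(),3).tolist()])
    return out
if __name__=='__main__':
    o=bot.get_obs();a=[float(x) for x in sys.argv[1:]]
    for r in rows(np.array(o['eef_pos']),R.from_quat(o['tool_rot']),np.array(a[:3])/1000,tool(a[3],a[4]),int(a[5])): print(r)
E
python3 go.py 550 -350 180 -5 0 16 | sed -n '1p;2p;16p'
```

```text
[[-39.9, -39.5, 3.2], [-0.0, 0.0, -0.017]]
[[-39.2, -40.1, 3.2], [-0.0, 0.0, -0.017]]
[[-28.5, -48.4, 3.2], [-0.0, 0.0, -0.017]]
```

```bash
r='[[-40,-39,3],[0,0,0]]'; python3 -m creep '[[[-40,-39,3],[0,0,0]],[[-40,-39,3],[0,0,0]],[[-40,-39,3],[0,0,0]],[[-40,-39,3],[0,0,0]],[[-40,-39,3],[0,0,0]],[[-40,-39,3],[0,0,0]],[[-40,-39,3],[0,0,0]],[[-40,-39,3],[0,0,0]],[[-40,-39,3],[0,0,0]],[[-40,-39,3],[0,0,0]],[[-40,-39,3],[0,0,0]],[[-40,-39,3],[0,0,0]]]' 45
python3 -m creep '[[[-40,-39,3],[0,0,0]],[[-40,-39,3],[0,0,0]],[[-40,-39,3],[0,0,0]],[[-40,-39,3],[0,0,-0.14]],[[0,0,0],[0,0,-0.14]],[[0,0,0],[0,0,0]]]'
cat > w.py <<'E'
from h import *
import sys
p=cam('wrist');cv2.imwrite('pics/'+sys.argv[1]+'.png',p['image'])
P=np.zeros((400,640,3));Z=p['z_map']
v,u=np.mgrid[0:400,0:640]
q=cv2.undistortPoints(np.stack([u.ravel(),v.ravel()],1)[:,None].astype(float),np.array(p['K'],float),np.array([p['k1'],0,0,0,0.]))[:,0].reshape(400,640,2)
P=np.dstack([q[...,0]*Z,q[...,1]*Z,Z])@p['W'][:3,:3].T+p['W'][:3,3]
for n in sys.argv[2:]:
    for r in vision.place_of(p,n)[:2]: print(n,round(r['score'],2),np.round(r['position'],1),dep(p,r['position']))
I=p['image'].astype(int)
def rect(m,name):
    _,l,s,_=cv2.connectedComponentsWithStats(m.astype(np.uint8));k=1+np.argmax(s[1:,4])
    z=np.median(P[l==k][:,2]);X=P[l==k];top=X[abs(X[:,2]-np.percentile(X[:,2],85))<.004]
    r=cv2.minAreaRect((top[:,:2]*1000).astype(np.float32));print(name,s[k,4],'z',z,top[:,2].mean(),r,top.mean(0))
if (I[...,0]>I[...,2]+60).sum()>300: rect((I[...,0]>I[...,2]+60)&(Z>0),'blue')
if (I[...,2]>I[...,0]+80).sum()>300: rect((I[...,2]>I[...,0]+80)&(Z>0),'orange')
o=bot.get_obs();print(o['clock'],o['eef_pos'],R.from_quat(o['tool_rot']).as_matrix().tolist(),o['joint_pos'],o['ft_force'])
E
python3 w.py w1 bar_grip bar_heel bar_toe
```

```text
clock: 2.75
eef_pos: [0.4606, -0.1428, 0.1954]
tool_rot: [0.181, 0.983, 0.0, 0.0]
ft_force: [1.3, 1.0, -0.2]
grip_width: 0.0449
grasp_force: 0.0
clock: 3.5
eef_pos: [0.5537, -0.3441, 0.1821]
tool_rot: [0.043, 0.999, 0.0, -0.001]
ft_force: [0.4, 0.3, -0.1]
grip_width: 0.045
grasp_force: 0.0
bar_grip 0.84 [310.9 192.7] [ 0.5632 -0.3545  0.0203]
bar_grip 0.69 [179.2   9.9] [ 0.3955 -0.4501  0.0138]
bar_heel 0.7 [308.6  43.7] [ 0.4316 -0.3443  0.0082]
bar_toe 0.94 [134.4 121.1] [ 0.4817 -0.5047  0.0252]
bar_toe 0.93 [306.4  16.6] [ 0.4164 -0.3434  0.0406]
blue 3215 z 0.02038618395216696 0.02035176785909225 ((568.2755126953125, -357.65496826171875), (26.631563186645508, 118.47594451904297), 84.07335662841797) [ 0.5651 -0.3572  0.0204]
3.7 [ 0.554  -0.3429  0.184 ] [[-0.9964517110259722, 0.08416465073817264, 0.0005469547825978226], [0.08416448049276493, 0.9964518217970536, -0.0003272013389031563], [-0.0005725528759700583, -0.00028000616886966013, -0.9999997968898543]] [-0.5543  0.5687  0.3751  1.3765  0.     -0.47  ] [-0.0669  0.0675 -0.0441]
```

View pics/w1.png

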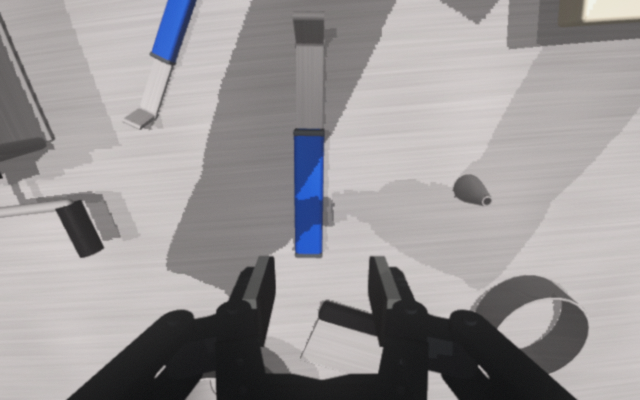

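```bash
python3 go.py 567 -357 4 -5.2 0 6
```

```text
[[-2.3, -2.1, 30.0], [-0.0, 0.0, 0.001]]
[[-2.3, -2.1, 30.0], [-0.0, 0.0, 0.001]]
[[-2.3, -2.1, 30.0], [-0.0, 0.0, 0.001]]
[[-2.4, -2.1, 30.0], [-0.0, 0.0, 0.001]]
[[-2.4, -2.1, 30.0], [-0.0, 0.0, 0.001]]
[[-2.4, -2.1, 30.0], [-0.0, 0.0, 0.001]]
```

```bash
python3 -m creep '[[[-7,-6.4,45],[0,0,0]],[[-7.2,-6.4,50],[0,0,0.006]],[[0,0,50],[0,0,0]],[[0,0,25],[0,0,0]],[[0,0,10],[0,0,0]],[[0,0,0],[0,0,0]]]' 45
python3 -m creep '[[[0,0,0],[0,0,0]],[[0,0,0],[0,0,0]],[[0,0,0],[0,0,0]],[[0,0,0],[0,0,0]]]' 22
```

```text
clock: 4.45
eef_pos: [0.5673, -0.3572, 0.0038]
tool_rot: [0.045, 0.999, -0.0, 0.0]
ft_force: [-0.4, -0.2, 1.0]
grip_width: 0.0452
grasp_force: 0.0
clock: 4.95
eef_pos: [0.5686, -0.3582, 0.0058]
tool_rot: [0.045, 0.999, -0.001, 0.002]
ft_force: [-0.7, 0.8, 5.9]
grip_width: 0.0266
grasp_force: 62.1
```

```bash
python3 -m creep '[[[0,0,-5],[0,0,0]],[[0,0,-30],[0,0,0]],[[0,0,-50],[0,0,0]],[[0,0,-50],[0,0,0]],[[0,0,-30],[0,0,0]],[[0,0,0],[0,0,0]]]'
python3 go.py 600 100 170 1.1 45 10
```

```text
clock: 5.7
eef_pos: [0.5683, -0.3585, 0.1708]
tool_rot: [0.045, 0.999, -0.001, 0.002]
ft_force: [0.2, 0.3, -6.7]
grip_width: 0.0267
grasp_force: 60.9
[[1.0, 45.9, -0.0], [-0.003, -0.078, -0.01]]
[[0.5, 46.0, 0.0], [-0.003, -0.078, -0.01]]
[[0.0, 46.0, 0.2], [-0.003, -0.078, -0.01]]
[[-0.4, 46.0, 0.3], [-0.003, -0.078, -0.01]]
[[-0.9, 45.9, 0.5], [-0.003, -0.078, -0.01]]
[[-1.3, 45.9, 0.7], [-0.003, -0.078, -0.01]]
[[-1.7, 45.9, 1.0], [-0.003, -0.078, -0.01]]
[[-2.1, 45.9, 1.3], [-0.003, -0.078, -0.01]]
[[-2.4, 45.9, 1.6], [-0.003, -0.078, -0.01]]
[[-2.8, 45.8, 1.9], [-0.003, -0.078, -0.01]]
```

```bash
python3 -m creep '[[[1,46,0],[-0.003,-0.078,-0.01]],[[0.5,46,0],[-0.003,-0.078,-0.01]],[[0,46,0.2],[-0.003,-0.078,-0.01]],[[-0.4,46,0.3],[-0.003,-0.078,-0.01]],[[-0.9,46,0.5],[-0.003,-0.078,-0.01]],[[-1.3,46,0.7],[-0.003,-0.078,-0.01]],[[-1.7,46,1],[-0.003,-0.078,-0.01]],[[-2.1,46,1.3],[-0.003,-0.078,-0.01]],[[-2.4,46,1.6],[-0.003,-0.078,-0.01]],[[-2.8,46,1.9],[-0.003,-0.078,-0.01]],[[0,0,0],[0,0,0]],[[0,0,0],[0,0,0]]]'
cat > s.py <<'E'
from h import *
import sys
o=bot.get_obs();T=R.from_quat(o['tool_rot']).as_matrix();bx=-T[:,0];print('t',o['clock'],'tcp',o['eef_pos'],'yaw',np.degrees(np.arctan2(T[1,1],T[0,1]))-90,'tilt',np.degrees(np.arcsin(bx[2])),'F',o['ft_force'],'j',o['joint_pos'])
B=np.stack([-T[:,0],T[:,1],-T[:,2]],1)
print('pred heel ctr',o['eef_pos']+B@[-.139,0,-.0008],'toe',o['eef_pos']+B@[-.153,0,.0335])
for n in ['scene','top']:
    if len(sys.argv)<2: break
    p=cam(n);cv2.imwrite(f'pics/{n}_{sys.argv[1]}.png',p['image'])
    for q in sys.argv[2:]:
        for r in vision.place_of(p,q)[:1]: print(n,q,round(r['score'],2),np.round(r['position'],1),dep(p,r['position']))
    for X in ([-.139,0,-.0058],[-.153,0,.0335],[0,0,.005]): print(' pred px',proj(p,o['eef_pos']+B@X))
E
python3 s.py a bar_heel bar_toe bar_grip
python3 -c "
import cv2
b=cv2.imread('pics/scene_a.png');cv2.imwrite('pics/scene_ac.png',cv2.resize(b[110:310,260:520],(780,600),interpolation=cv2.INTER_CUBIC))"
```

```text
clock: 7.2
eef_pos: [0.5967, 0.1013, 0.1652]
tool_rot: [-0.008, 0.926, -0.003, 0.377]
ft_force: [0.2, -0.7, -4.8]
grip_width: 0.0261
grasp_force: 61.4
t 7.2 tcp [0.5967 0.1013 0.1652] yaw 0.7017367161034826 tilt 44.30136600695702 F [ 0.1905 -0.7322 -4.835 ] j [ 0.2575  0.1013 -0.6994  0.0135 -0.1789  0.1691]
pred heel ctr [0.4978 0.0989 0.0675] toe [0.4638 0.0987 0.0823]
scene bar_heel 0.69 [328.8 149.6] [ 0.3539 -0.3382  0.0007]
scene bar_toe 0.8 [389.7 218. ] [0.4624 0.1113 0.0799]
scene bar_grip 0.94 [344.1 201.3] [0.601  0.1163 0.186 ]
 pred px [[372.8504 225.4321]]
 pred px [[386.1214 214.4898]]
 pred px [[342.9962 202.8812]]
top bar_heel 0.62 [265.2 211.8] [0.4681 0.0672 0.3125]
top bar_toe 0.78 [264.6 225.5] [0.4315 0.0659 0.3283]
top bar_grip 0.7 [257.5 179. ] [0.5869 0.1077 0.18  ]
 pred px [[264.3291 214.2676]]
 pred px [[263.4026 225.239 ]]
 pred px [[260.2666 177.8895]]
```

View pics/scene_ac.png

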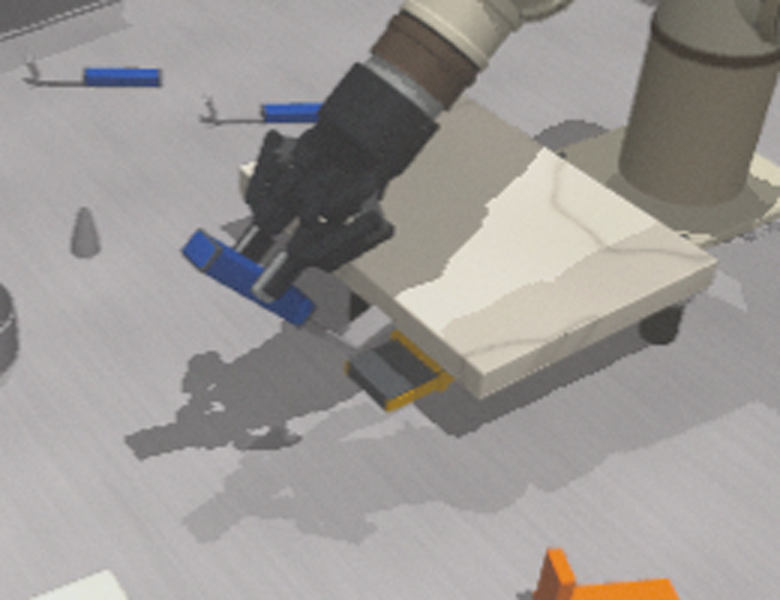

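```bash
cat > hl.py <<'E'
# hl.py heelx y heelz(mm) yaw tilt n : rows that bring heel centre there (world)
import sys
from go import *
o=bot.get_obs();a=[float(x) for x in sys.argv[1:]]
r1=tool(a[3],a[4]);B=r1*R.from_matrix(np.diag([-1.,1,-1]))
c=np.array([-.139,0,-.0008]);r0=R.from_quat(o['tool_rot']);B0=r0*R.from_matrix(np.diag([-1.,1,-1]))
h0=np.array(o['eef_pos'])+B0.apply(c);h1=np.array(a[:3])/1000;n=int(a[5])
s=Slerp([0,1],R.concatenate([r0,r1]));pr=None
D=R.from_matrix(np.diag([-1.,1,-1]))
pts=[(h0+(h1-h0)*k/n-(s(k/n)*D).apply(c),s(k/n)) for k in range(n+1)]
print('heel now',h0*1000,'tcp goal',pts[-1][0]*1000)
for (p,b),(q,d) in zip(pts,pts[1:]): print(np.round(b.inv().apply(q-p)*1000,1).tolist(),np.round((b.inv()*d).as_rotvec(),3).tolist())
E
python3 hl.py 498 98.7 26 1.1 50 4; python3 - <<'E'
E
```

```text
heel now [501.2863  98.8647  70.6296] tcp goal [586.7182 101.3684 132.9748]
[8.5, 0.3, 4.1] [0.0, -0.023, -0.001]
[8.7, 0.3, 3.9] [0.0, -0.023, -0.001]
[8.8, 0.3, 3.7] [0.0, -0.023, -0.001]
[9.0, 0.3, 3.5] [0.0, -0.023, -0.001]
```

```bash
python3 -m creep '[[[8.6,0.3,4.1],[0,-0.023,-0.001]],[[8.7,0.3,3.9],[0,-0.023,-0.001]],[[8.8,0.3,3.7],[0,-0.023,-0.001]],[[9,0.3,3.5],[0,-0.023,-0.001]],[[0,0,0],[0,0,0]],[[0,0,0],[0,0,0]]]'
python3 s.py; python3 hl.py 462 98 26 1.1 50 4
```

```text
clock: 8.35
eef_pos: [0.587, 0.1023, 0.1336]
tool_rot: [-0.009, 0.906, -0.003, 0.423]
ft_force: [0.6, -0.8, -4.3]
grip_width: 0.0267
grasp_force: 61.4
t 8.35 tcp [0.587  0.1023 0.1336] yaw 0.790987564534035 tilt 50.02440061023848 F [ 0.5832 -0.769  -4.2842] j [ 0.2791  0.1713 -0.8596 -0.3144 -0.2103  0.1634]
pred heel ctr [0.4984 0.0998 0.0266] toe [0.4631 0.0994 0.0379]
heel now [498.3719  99.7528  26.6085] tcp goal [550.7182 100.6684 132.9748]
[6.0, -0.3, -6.9] [0.001, 0.0, -0.0]
[6.0, -0.3, -6.8] [0.001, 0.0, -0.0]
[6.0, -0.3, -6.8] [0.001, 0.0, -0.0]
[6.0, -0.3, -6.8] [0.001, 0.0, -0.0]
```

```bash
python3 -m creep '[[[6,-0.3,-6.9],[0,0,0]],[[6,-0.3,-6.9],[0,0,0]],[[6,-0.3,-6.8],[0,0,0]],[[6,-0.3,-6.8],[0,0,0]],[[0,0,0],[0,0,0]]]'
python3 s.py b bar_toe bar_heel; python3 hl.py 462 98 21 1.1 50 5
python3 -c "
import cv2
b=cv2.imread('pics/scene_b.png');cv2.imwrite('pics/scene_bc.png',cv2.resize(b[180:260,340:446],(795,600),interpolation=cv2.INTER_CUBIC))"
```

```text
clock: 8.98
eef_pos: [0.5487, 0.1005, 0.1317]
tool_rot: [-0.009, 0.907, -0.003, 0.422]
ft_force: [0.8, -0.7, -5.4]
grip_width: 0.0269
grasp_force: 61.5
t 8.975 tcp [0.5487 0.1005 0.1317] yaw 0.8411092251597552 tilt 49.90675791188692 F [ 0.8483 -0.6798 -5.424 ] j [ 0.3053  0.1137 -0.9422 -0.3335 -0.2294  0.1804]
pred heel ctr [0.4598 0.0978 0.0248] toe [0.4246 0.0974 0.0362]
scene bar_toe 0.84 [397.1 228.1] [0.4316 0.1089 0.0332]
scene bar_heel 0.9 [382.8 234.7] [0.4623 0.0943 0.0137]
 pred px [[383.5333 233.3136]]
 pred px [[396.5943 223.6503]]
 pred px [[360.1383 208.1001]]
top bar_toe 0.78 [447.7 221.5] [ 0.4854 -0.5025  0.0263]
top bar_heel 0.68 [395.5 263.3] [ 0.3492 -0.3266  0.0106]
 pred px [[265.8531 227.6735]]
 pred px [[265.152  239.2158]]
 pred px [[261.4666 196.2729]]
heel now [461.5502  98.0523  25.3   ] tcp goal [550.7182 100.6684 127.9748]
[0.6, 0.0, 0.6] [0.001, 0.0, -0.0]
[0.6, 0.0, 0.6] [0.001, 0.0, -0.0]
[0.6, 0.0, 0.6] [0.001, 0.0, -0.0]
[0.6, 0.0, 0.6] [0.001, 0.0, -0.0]
[0.6, 0.0, 0.6] [0.001, 0.0, -0.0]
```

View pics/scene_bc.png

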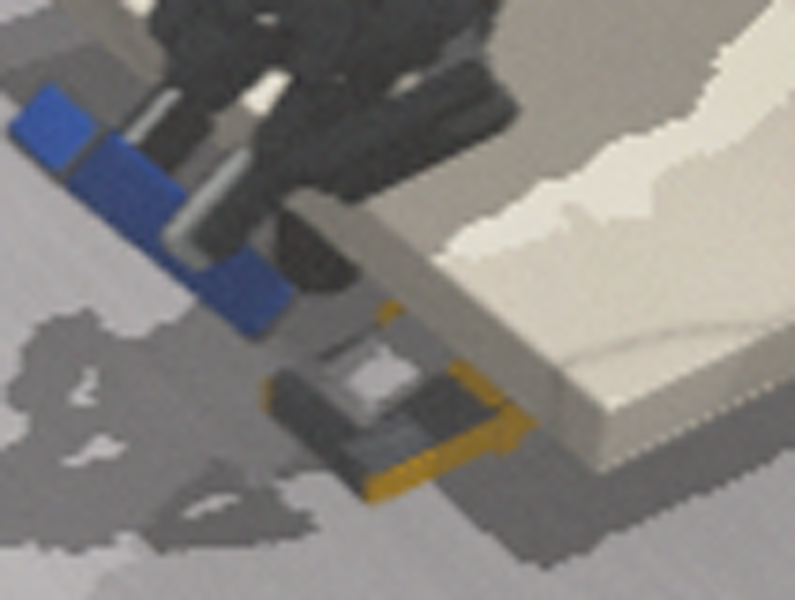

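```bash
python3 -m creep '[[[0.8,0,0.65],[0,0,0]],[[0.8,0,0.65],[0,0,0]],[[0.8,0,0.65],[0,0,0]],[[0,0,0],[0,0,0]]]'; python3 -m creep '[[[0.8,0,0.65],[0,0,0]],[[0.4,0,0.3],[0,0,0]],[[0,0,0],[0,0,0]]]'
```

```text
clock: 9.78
eef_pos: [0.5497, 0.1005, 0.1287]
tool_rot: [-0.009, 0.906, -0.003, 0.422]
ft_force: [-0.3, 0.2, -5.0]
grip_width: 0.0265
grasp_force: 61.5
clock: 10.15
eef_pos: [0.5502, 0.1006, 0.128]
tool_rot: [-0.009, 0.906, -0.003, 0.423]
ft_force: [0.1, 0.3, -3.1]
grip_width: 0.0266
grasp_force: 61.5
```

```bash
python3 -m creep '[[[0.8,0,0.65],[0,0,0]],[[0,0,0],[0,0,0]]]'; python3 -m creep '[[[0.8,0,0.65],[0,0,0]],[[0,0,0],[0,0,0]]]'
```

```text
clock: 10.4
eef_pos: [0.5507, 0.1006, 0.1276]
tool_rot: [-0.009, 0.906, -0.003, 0.424]
ft_force: [0.6, -0.9, -0.3]
grip_width: 0.0266
grasp_force: 61.7
clock: 10.65
eef_pos: [0.5512, 0.1007, 0.1271]
tool_rot: [-0.009, 0.906, -0.003, 0.424]
ft_force: [2.6, -1.1, 3.3]
grip_width: 0.0264
grasp_force: 61.9
```

```bash
python3 -m creep '[[[1.4,0,-2.6],[0,0,0]],[[1.9,-0.06,-2.3],[0,0,0]],[[1.9,-0.06,-2.3],[0,0,0]],[[1.9,-0.06,-2.3],[0,0,0]],[[1.9,-0.06,-2.3],[0,0,0]],[[0,0,0],[0,0,0]]]'; python3 s.py
```

```text
clock: 11.4
eef_pos: [0.537, 0.101, 0.1287]
tool_rot: [-0.009, 0.905, -0.002, 0.425]
ft_force: [5.4, 0.3, 3.3]
grip_width: 0.0265
grasp_force: 61.7
t 11.4 tcp [0.537  0.101  0.1287] yaw 0.8179082362048717 tilt 50.30610474437421 F [5.3978 0.2738 3.2841] j [ 0.3175  0.1065 -0.9767 -0.3661 -0.2386  0.1893]
pred heel ctr [0.4488 0.0986 0.0213] toe [0.4135 0.0982 0.0324]
```

```bash
python3 -m creep '[[[0.9,-0.04,-1.9],[0,0,0]],[[1.28,-0.04,-1.53],[0,0,0]],[[1.28,-0.04,-1.53],[0,0,0]],[[0,0,0],[0,0,0]]]';python3 -m creep '[[[1.28,-0.04,-1.53],[0,0,0]],[[0,0,0],[0,0,0]]]';  python3 s.py
```

```text
clock: 11.9
eef_pos: [0.5307, 0.1008, 0.129]
tool_rot: [-0.009, 0.905, -0.002, 0.425]
ft_force: [5.5, -1.2, 3.8]
grip_width: 0.0265
grasp_force: 61.6
clock: 12.15
eef_pos: [0.5288, 0.1007, 0.129]
tool_rot: [-0.009, 0.905, -0.002, 0.425]
ft_force: [5.0, 0.1, 4.0]
grip_width: 0.0263
grasp_force: 61.6
t 12.15 tcp [0.5288 0.1007 0.129 ] yaw 0.8184443129247541 tilt 50.27640255020815 F [5.0376 0.1083 3.9553] j [ 0.3247  0.0916 -0.9925 -0.3653 -0.2439  0.1943]
pred heel ctr [0.4406 0.0983 0.0216] toe [0.4053 0.0979 0.0328]
```

```bash
for i in 1; do python3 -m creep '[[[1.28,-0.04,-1.53],[0,0,0]],[[1.28,-0.04,-1.53],[0,0,0]],[[0,0,0],[0,0,0]]]'; done;  python3 -m creep '[[[1.28,-0.04,-1.53],[0,0,0]],[[0,0,0],[0,0,0]]]'
```

```text
clock: 12.52
eef_pos: [0.525, 0.1006, 0.1292]
tool_rot: [-0.009, 0.905, -0.002, 0.425]
ft_force: [5.5, -0.0, 3.8]
grip_width: 0.0262
grasp_force: 61.6
clock: 12.78
eef_pos: [0.5231, 0.1006, 0.1293]
tool_rot: [-0.009, 0.905, -0.002, 0.425]
ft_force: [5.7, 0.6, 3.6]
grip_width: 0.0265
grasp_force: 61.6
```

```bash
python3 -m creep '[[[1.28,-0.04,-1.53],[0,0,0]],[[1.28,-0.04,-1.53],[0,0,0]],[[0,0,0],[0,0,0]]]';  python3 -m creep '[[[1.28,-0.04,-1.53],[0,0,0]],[[1.28,-0.04,-1.53],[0,0,0]],[[0,0,0],[0,0,0]]]'
```

```text
clock: 13.15
eef_pos: [0.5192, 0.1004, 0.1295]
tool_rot: [-0.009, 0.905, -0.002, 0.425]
ft_force: [5.6, 0.3, 3.9]
grip_width: 0.0264
grasp_force: 61.7
clock: 13.52
eef_pos: [0.5154, 0.1003, 0.1297]
tool_rot: [-0.009, 0.905, -0.002, 0.426]
ft_force: [6.9, -0.2, 4.6]
grip_width: 0.0265
grasp_force: 61.6
```

```bash
python3 -m creep '[[[1.28,-0.04,-1.53],[0,0,0]],[[1.28,-0.04,-1.53],[0,0,0]],[[0,0,0],[0,0,0]]]'; python3 s.py
```

```text
clock: 13.9
eef_pos: [0.5122, 0.1004, 0.1305]
tool_rot: [-0.008, 0.904, -0.002, 0.426]
ft_force: [7.2, -0.7, 4.9]
grip_width: 0.0265
grasp_force: 61.6
t 13.9 tcp [0.5122 0.1004 0.1305] yaw 0.7892271174967789 tilt 50.47184851247978 F [ 7.1992 -0.6598  4.95  ] j [ 0.3422  0.0601 -1.0268 -0.3686 -0.2576  0.2062]
pred heel ctr [0.4244 0.0981 0.0228] toe [0.389  0.0977 0.0338]
```

```bash
python3 -m creep '[[[0.64,-0.02,-0.77],[0,0,0]],[[0.64,-0.02,-0.77],[0,0,0]],[[0,0,0],[0,0,0]]]'; python3 s.py
```

```text
clock: 14.28
eef_pos: [0.5107, 0.1004, 0.1311]
tool_rot: [-0.008, 0.904, -0.001, 0.427]
ft_force: [7.5, 0.1, 5.5]
grip_width: 0.0265
grasp_force: 61.6
t 14.275 tcp [0.5107 0.1004 0.1311] yaw 0.7786383981822382 tilt 50.53776883450431 F [7.4961 0.0839 5.5187] j [ 0.3442  0.0564 -1.0301 -0.369  -0.2593  0.2076]
pred heel ctr [0.423  0.0981 0.0232] toe [0.3876 0.0978 0.0342]
```

```bash
python3 hl.py 424 98.1 23 1.0 42 4
```

```text
heel now [423.0176  98.1435  23.2312] tcp goal [526.7461 100.5259 116.5895]
[-0.0, 0.0, 5.4] [0.0, 0.037, -0.0]
[-0.1, 0.0, 5.4] [0.0, 0.037, -0.0]
[-0.1, 0.0, 5.4] [0.0, 0.037, -0.0]
[-0.1, 0.0, 5.4] [0.0, 0.037, -0.0]
```

```bash
python3 -m creep '[[[0,0,5.4],[0,0.037,0]],[[0,0,5.4],[0,0.037,0]],[[0,0,5.4],[0,0.037,0]],[[0,0,5.4],[0,0.037,0]],[[0,0,0],[0,0,0]],[[0,0,0],[0,0,0]]]'; python3 s.py
```

```text
clock: 15.02
eef_pos: [0.5264, 0.1003, 0.1156]
tool_rot: [-0.008, 0.934, -0.002, 0.358]
ft_force: [7.7, 0.3, 3.7]
grip_width: 0.0265
grasp_force: 61.6
t 15.025 tcp [0.5264 0.1003 0.1156] yaw 0.7804100512702803 tilt 41.989273586372306 F [7.704  0.2746 3.7148] j [ 0.2993  0.0793 -0.874  -0.0932 -0.197   0.2085]
pred heel ctr [0.4237 0.0979 0.022 ] toe [0.3903 0.0977 0.0381]
```

```bash
python3 -m creep '[[[1,0,0],[0,0,0]],[[0,0,0],[0,0,0]]]'; python3 -m creep '[[[1,0,0],[0,0,0]],[[0,0,0],[0,0,0]]]';python3 s.py
```

```text
clock: 15.28
eef_pos: [0.5264, 0.1004, 0.1157]
tool_rot: [-0.008, 0.933, -0.002, 0.359]
ft_force: [8.8, -0.1, 4.8]
grip_width: 0.0263
grasp_force: 61.6
clock: 15.52
eef_pos: [0.5263, 0.1004, 0.1157]
tool_rot: [-0.008, 0.933, -0.002, 0.36]
ft_force: [9.3, -0.3, 6.0]
grip_width: 0.0265
grasp_force: 61.7
t 15.525 tcp [0.5263 0.1004 0.1157] yaw 0.7556486117628793 tilt 42.196214206426504 F [ 9.2653 -0.2642  5.956 ] j [ 0.3006  0.0791 -0.8776 -0.1    -0.1988  0.2092]
pred heel ctr [0.4239 0.0981 0.0218] toe [0.3905 0.0978 0.0378]
```

```bash
python3 hl.py 423.5 98 21.2 1.0 19 10 | sed -n '1p;2p;11p'; python3 -m creep '[[[0,0,5.6],[0,0.0403,0]],[[0,0,5.6],[0,0.0403,0]],[[0,0,5.6],[0,0.0403,0]],[[0,0,5.6],[0,0.0403,0]],[[0,0,5.6],[0,0.0403,0]],[[0,0,5.6],[0,0.0403,0]],[[0,0,0],[0,0,0]]]'; python3 s.py
```

```text
heel now [423.8789  98.1022  21.794 ] tcp goal [554.6466 100.4259  67.2035]
[0.1, 0.0, 5.6] [-0.001, 0.04, -0.0]
[0.1, 0.0, 5.7] [-0.001, 0.04, -0.0]
clock: 16.4
eef_pos: [0.5457, 0.1003, 0.0872]
tool_rot: [-0.008, 0.97, -0.003, 0.244]
ft_force: [6.7, 0.5, 6.4]
grip_width: 0.0265
grasp_force: 62.3
t 16.4 tcp [0.5457 0.1003 0.0872] yaw 0.7759014461453262 tilt 28.19373648927202 F [6.7495 0.482  6.3896] j [ 0.2462  0.193  -0.625   0.2738 -0.118   0.2012]
pred heel ctr [0.4236 0.0979 0.0208] toe [0.3951 0.0978 0.0445]
```

```bash
python3 -m creep '[[[0,0,5.6],[0,0.0403,0]],[[0,0,5.6],[0,0.0403,0]],[[0,0,5.6],[0,0.0403,0]],[[0,0,5.6],[0,0.0403,0]],[[0,0,5.6],[0,0.0403,0]],[[0,0,5.6],[0,0.0403,0]],[[0,0,0],[0,0,0]]]'; python3 s.py
```

```text
clock: 17.27
eef_pos: [0.5591, 0.1001, 0.0554]
tool_rot: [-0.007, 0.992, -0.004, 0.125]
ft_force: [9.8, 0.7, 4.2]
grip_width: 0.0267
grasp_force: 62.1
t 17.275 tcp [0.5591 0.1001 0.0554] yaw 0.7663793532927485 tilt 14.403667597085681 F [9.7541 0.6889 4.1892] j [ 0.2081  0.3576 -0.3725  0.5958 -0.0581  0.1863]
pred heel ctr [0.4247 0.0979 0.0201] toe [0.4026 0.0979 0.0498]
```

```bash
python3 hl.py 423.8 98 20.5 0.8 -4 8 | sed -n '1p;2p;9p'; python3 -m creep '[[[0,0,5.6],[0,0.0403,0]],[[0,0,5.6],[0,0.0403,0]],[[0,0,5.6],[0,0.0403,0]],[[0,0,5.6],[0,0.0403,0]],[[0,0,5.6],[0,0.0403,0]],[[0,0,5.6],[0,0.0403,0]],[[0,0,5.6],[0,0.0403,0]],[[0,0,0],[0,0,0]]]'; python3 s.py
```

```text
heel now [424.717   97.9007  20.0611] tcp goal [562.5037  99.9407  11.6028]
[0.2, 0.0, 5.5] [-0.001, 0.04, 0.0]
[0.2, 0.0, 5.5] [-0.001, 0.04, 0.0]
clock: 18.27
eef_pos: [0.5647, 0.0997, 0.015]
tool_rot: [-0.007, 1.0, -0.005, -0.015]
ft_force: [13.1, 0.5, -0.4]
grip_width: 0.0265
grasp_force: 62.0
t 18.275 tcp [0.5647 0.0997 0.015 ] yaw 0.7585599874528697 tilt -1.6783542530162123 F [13.1024  0.5162 -0.3916] j [ 0.1776  0.5822 -0.0758  0.9434 -0.0055  0.1646]
pred heel ctr [0.4257 0.0979 0.0183] toe [0.4127 0.0981 0.053 ]
```

```bash
python3 -m creep '[[[-1.5,0,2],[0,0.02,0]],[[0,0,2],[0,0.02,0]],[[0,0,0],[0,0,0]]]'; python3 s.py
```

```text
clock: 18.65
eef_pos: [0.5644, 0.0996, 0.0115]
tool_rot: [-0.007, 0.999, -0.005, -0.036]
ft_force: [8.9, 0.8, 4.0]
grip_width: 0.0264
grasp_force: 62.7
t 18.65 tcp [0.5644 0.0996 0.0115] yaw 0.7678886725305176 tilt -4.082002984108127 F [8.9019 0.7993 4.0161] j [ 0.1741  0.6144 -0.0292  0.9992  0.0012  0.161 ]
pred heel ctr [0.4257 0.0979 0.0206] toe [0.4142 0.0981 0.0558]
```

```bash
python3 -m creep '[[[0,0,1],[0,0,0]],[[0,0,1],[0,0,0]],[[0,0,0],[0,0,0]]]'; python3 s.py c bar_grip bar_heel; python3 -c "
import cv2
b=cv2.imread('pics/scene_c.png');cv2.imwrite('pics/scene_cc.png',cv2.resize(b[170:290,320:480],(800,600),interpolation=cv2.INTER_CUBIC))"
```

```text
clock: 19.02
eef_pos: [0.5644, 0.0997, 0.0111]
tool_rot: [-0.007, 0.999, -0.005, -0.035]
ft_force: [7.5, 0.4, 12.3]
grip_width: 0.0267
grasp_force: 63.7
t 19.025 tcp [0.5644 0.0997 0.0111] yaw 0.778739757678963 tilt -3.995941494236922 F [ 7.4655  0.4427 12.306 ] j [ 0.1742  0.6138 -0.0314  0.9961  0.0012  0.1609]
pred heel ctr [0.4257 0.0979 0.02  ] toe [0.4141 0.0981 0.0552]
scene bar_grip 0.78 [351.8 250.1] [0.5741 0.1201 0.0351]
scene bar_heel 0.89 [396.3 228.8] [0.4276 0.1023 0.0242]
 pred px [[395.4899 230.2776]]
 pred px [[400.9585 216.5872]]
 pred px [[349.8627 249.4764]]
top bar_grip 0.7 [290.2 233.1] [0.4482 0.019  0.0023]
top bar_heel 0.54 [400.2 261.7] [ 0.3538 -0.3382  0.0272]
 pred px [[265.7756 239.5671]]
 pred px [[264.1806 241.9664]]
 pred px [[266.2553 197.7138]]
```

View pics/scene_cc.png

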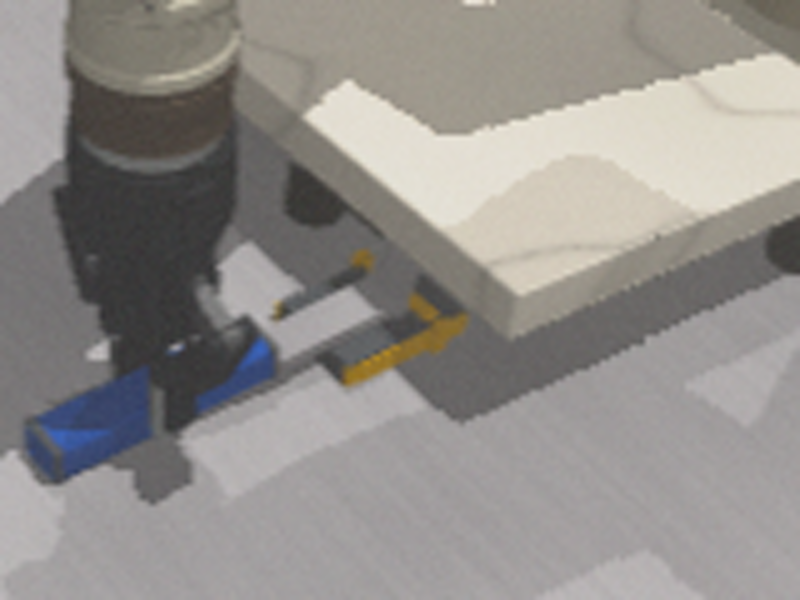

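```bash
python3 -m creep '[[[-2,0,-1.5],[0,0,0]],[[0,0,0],[0,0,0]]]'; python3 -m creep '[[[0,0,0],[0,0,0]],[[0,0,0],[0,0,0]],[[0,0,0],[0,0,0]],[[0,0,-5],[0,0,0]],[[0,0,-30],[0,0,0]],[[0,0,-60],[0,0,0]],[[0,0,-60],[0,0,0]]]' 42; python3 go.py 495 350 140 24 0 6; python3 s.py
```

```text
clock: 19.58
eef_pos: [0.5645, 0.0997, 0.0112]
tool_rot: [-0.007, 0.999, -0.005, -0.037]
ft_force: [3.2, 2.0, 8.6]
grip_width: 0.0265
grasp_force: 63.1
clock: 20.45
eef_pos: [0.5732, 0.1005, 0.1645]
tool_rot: [-0.007, 0.999, -0.007, -0.041]
ft_force: [1.2, 0.5, -0.9]
grip_width: 0.042
grasp_force: 0.0
[[12.1, 41.8, 4.6], [0.001, -0.014, -0.067]]
[[9.3, 42.5, 4.4], [0.001, -0.014, -0.067]]
[[6.5, 43.1, 4.2], [0.001, -0.014, -0.067]]
[[3.6, 43.4, 4.1], [0.001, -0.014, -0.067]]
[[0.7, 43.6, 4.1], [0.001, -0.014, -0.067]]
[[-2.1, 43.5, 4.1], [0.001, -0.014, -0.067]]
t 20.45 tcp [0.5732 0.1005 0.1645] yaw 0.8128337328445241 tilt -4.758446901380643 F [ 1.2348  0.5178 -0.8929] j [0.1734 0.505  0.2145 1.3645 0.0002 0.1597]
pred heel ctr [0.4346 0.0986 0.1753] toe [0.4235 0.0989 0.2106]
```

```bash
python3 go.py 505 348 170 -25 0 6; python3 -m creep '[[[12,42,3],[0,-0.014,0.075]],[[9,43,3],[0,-0.014,0.075]],[[13,40,2],[0,-0.014,0.075]],[[16,40,0],[0,-0.014,0.075]],[[17,40,0],[0,-0.014,0.075]],[[20,39,0],[0,-0.014,0.075]],[[0,0,0],[0,0,0]],[[0,0,0],[0,0,0]]]' 60; python3 w.py w2 packer_tab packer_mid packer_end;python3 go.py 505 348 150 -25 -25 6
```

```text
[[10.9, 41.4, -0.6], [-0.005, -0.013, 0.075]]
[[13.9, 40.5, -0.5], [-0.005, -0.013, 0.075]]
[[16.9, 39.3, -0.5], [-0.005, -0.013, 0.075]]
[[19.8, 37.9, -0.5], [-0.005, -0.013, 0.075]]
[[22.6, 36.4, -0.6], [-0.005, -0.013, 0.075]]
[[25.2, 34.6, -0.7], [-0.005, -0.013, 0.075]]
clock: 21.45
eef_pos: [0.5292, 0.356, 0.1527]
tool_rot: [0.216, 0.976, -0.016, 0.003]
ft_force: [0.7, -1.0, -0.7]
grip_width: 0.06
grasp_force: 0.0
packer_tab 0.81 [304.2 163.7] [0.4961 0.3549 0.0524]
packer_mid 0.9 [304.  103.7] [0.458  0.3691 0.0064]
packer_end 0.78 [300.8  39.5] [0.4127 0.3881 0.0063]
packer_end 0.56 [301.9 105.6] [0.4587 0.3668 0.0058]
blue 1821 z 0.028248178653572042 0.028874878659558567 ((543.683349609375, 101.13513946533203), (75.51399230957031, 28.75203514099121), 1.1096855401992798) [0.5384 0.1024 0.0289]
orange 5890 z 0.006589998793893714 0.022176031409857938 ((493.2995300292969, 353.0545349121094), (29.35072898864746, 6.446301460266113), 52.71559524536133) [0.4936 0.3539 0.0222]
21.65 [0.5299 0.355  0.153 ] [[-0.9060168013886827, 0.423241721791059, -2.3168088844485214e-05], [0.4230295009643159, 0.9055607726954433, -0.03171321915406737], [-0.013401377365868775, -0.0287425101647686, -0.9994970090971389]] [ 0.6027  0.5699  0.2957  1.3146 -0.0261  1.0399] [-0.1392  0.487   0.6194]
[[3.3, -2.8, 0.5], [0.026, 0.068, -0.001]]
[[3.2, -2.8, 0.8], [0.026, 0.068, -0.001]]
[[3.2, -2.8, 1.1], [0.026, 0.068, -0.001]]
[[3.1, -2.7, 1.4], [0.026, 0.068, -0.001]]
[[3.0, -2.7, 1.7], [0.026, 0.068, -0.001]]
[[2.9, -2.6, 2.0], [0.026, 0.068, -0.001]]
```

```bash
python3 go.py 518 343 85 -24 -25 5; python3 -m creep '[[[3,-4,12],[0.026,0.081,-0.003]],[[3,-4,12],[0.026,0.081,-0.003]],[[2,-4,14],[0.026,0.081,-0.003]],[[-1,-4,14],[0.026,0.081,-0.003]],[[-2,-3,14],[0.026,0.081,-0.003]],[[0,0,0],[0,0,0]],[[0,0,0],[0,0,0]]]'; python3 go.py 518 343 85 -24 -25 1;python3 go.py 490.7 355.3 21 -24 -25 3
```

```text
[[1.3, -2.8, 13.7], [0.031, 0.082, -0.005]]
[[0.2, -2.4, 13.8], [0.031, 0.082, -0.005]]
[[-0.9, -2.0, 13.9], [0.031, 0.082, -0.005]]
[[-2.0, -1.5, 13.8], [0.031, 0.082, -0.005]]
[[-3.2, -1.1, 13.6], [0.031, 0.082, -0.005]]
clock: 22.52
eef_pos: [0.506, 0.3403, 0.09]
tool_rot: [0.207, 0.956, -0.034, -0.206]
ft_force: [-0.1, 1.4, -0.2]
grip_width: 0.0601
grasp_force: 0.0
[[-10.7, 7.8, -0.3], [0.025, 0.006, -0.004]]
[[-2.4, 6.1, 23.2], [0.008, 0.002, -0.001]]
[[-2.5, 6.3, 23.1], [0.008, 0.002, -0.001]]
[[-2.6, 6.4, 23.1], [0.008, 0.002, -0.001]]
```

```bash
python3 -m creep '[[[-7.5,18,0],[0.025,0.006,-0.003]],[[0,0,24],[0,0,0]],[[0,0,23],[0,0,0]],[[0,0,22],[0,0,0]],[[0,0,0],[0,0,0]]]'; python3 go.py 490.7 355.3 21 -24 -25 1
```

```text
clock: 23.15
eef_pos: [0.488, 0.354, 0.0219]
tool_rot: [0.202, 0.955, -0.046, -0.212]
ft_force: [0.8, -0.4, 0.7]
grip_width: 0.0602
grasp_force: 0.0
[[-2.0, 2.3, -0.4], [-0.003, -0.001, 0.0]]
```

```bash
python3 -m creep '[[[-2,2,-0.4],[0,0,0]],[[0,0,0],[0,0,0]],[[0,0,0],[0,0,0]],[[0,0,0],[0,0,0]],[[0,0,0],[0,0,0]],[[0,0,0],[0,0,0]]]' 25;python3 s.py d packer_end packer_tab packer_mid
```

```text
clock: 23.9
eef_pos: [0.4937, 0.3557, 0.0227]
tool_rot: [0.203, 0.955, -0.044, -0.211]
ft_force: [1.7, 0.9, 6.6]
grip_width: 0.0292
grasp_force: 59.3
t 23.9 tcp [0.4937 0.3557 0.0227] yaw -22.04175937701409 tilt -22.64844604440268 F [1.6676 0.8682 6.58  ] j [0.5191 0.9163 0.5058 1.5419 0.2122 0.8974]
pred heel ctr [0.3782 0.4123 0.0755] toe [0.381  0.4179 0.112 ]
scene packer_end 0.58 [484.6 310.5] [0.4171 0.3888 0.008 ]
scene packer_tab 0.73 [449.6 303. ] [0.5467 0.3948 0.1141]
scene packer_mid 0.77 [464.4 313.3] [0.4594 0.3732 0.0081]
 pred px [[515.0337 290.1884]]
 pred px [[521.1771 278.7866]]
 pred px [[447.0836 308.4229]]
top packer_tab 0.41 [265.2 244.3] [0.404  0.0905 0.0913]
 pred px [[161.7501 253.3832]]
 pred px [[154.7539 250.9524]]
 pred px [[186.9469 217.3302]]
```

```bash
cat > pk.py <<'E'
# pk.py endx endy underside_z(mm) yaw n
import sys
from go import *
T0=np.array([.4937,.3557,.0227]);y0,t0=-22.04,-22.65
off=tool(y0,t0).inv().apply(np.array([.4135,.3885,0])-T0)
o=bot.get_obs();a=[float(x) for x in sys.argv[1:]]
r0=R.from_quat(o['tool_rot']);p0=np.array(o['eef_pos']);print('end now',(p0+r0.apply(off))*1000,'F',o['ft_force'],'q3',o['joint_pos'])
r1=tool(a[3],t0);p1=np.array(a[:3])/1000-r1.apply(off);print('tcp goal',p1*1000)
for r in rows(p0,r0,p1,r1,int(a[4])):print(r)
E
python3 pk.py 413.5 388.5 90 -22 3; python3 -m creep '[[[0,0,0],[0,0,0]],[[0.0,0,-5],[0,0,0]],[[-10,0,-23],[0,0,0]],[[-14,0,-33],[0,0,0]],[[-14,0,-33],[0,0,0]],[[0,0,0],[0,0,0]]]'; python3 pk.py 475 25 90 1.1 8
```

```text
end now [413.7474 390.8362   2.6873] F [2.0699 0.3651 7.5094] q3 [0.5191 0.9163 0.5057 1.5419 0.2122 0.8974]
tcp goal [493.7211 355.7456 112.6912]
[[11.5, -5.1, -27.2], [-0.004, -0.012, -0.012]]
[[11.3, -4.8, -27.4], [-0.004, -0.012, -0.012]]
[[11.0, -4.6, -27.5], [-0.004, -0.012, -0.012]]
clock: 25.05
eef_pos: [0.566, 0.339, 0.0922]
tool_rot: [0.204, 0.955, -0.044, -0.21]
ft_force: [-0.3, -0.2, -1.0]
grip_width: 0.0291
grasp_force: 59.1
end now [486.1233 374.2227  72.0726] F [-0.2969 -0.239  -0.9778] q3 [0.4541 1.0215 0.9065 1.849  0.1868 0.838 ]
tcp goal [562.2492  20.4897 109.7585]
[[-15.0, -36.9, -1.9], [-0.001, -0.005, -0.055]]
[[-13.0, -37.7, -1.8], [-0.001, -0.005, -0.055]]
[[-10.9, -38.3, -1.8], [-0.001, -0.005, -0.055]]
[[-8.8, -38.9, -1.8], [-0.001, -0.005, -0.055]]
[[-6.7, -39.3, -1.8], [-0.001, -0.005, -0.055]]
[[-4.5, -39.6, -1.8], [-0.001, -0.005, -0.055]]
[[-2.3, -39.8, -1.8], [-0.001, -0.005, -0.055]]
[[-0.1, -39.8, -1.8], [-0.001, -0.005, -0.055]]
```

```bash
python3 - <<'E'
s=open('pk.py').read()
s=s.replace("y0,t0=-22.04,-22.65","G=R.from_quat([.203,.955,-.044,-.211]);y0=-22.5")
s=s.replace("tool(y0,t0).inv()","G.inv()").replace("tool(a[3],t0)","R.from_euler('z',a[3]-y0,degrees=True)*G")
open('pk.py','w').write(s)
E
python3 pk.py 475 25 90 1.1 8
```

```text
end now [485.8856 371.9455  69.3424] F [-0.2969 -0.239  -0.9778] q3 [0.4541 1.0215 0.9065 1.849  0.1868 0.838 ]
tcp goal [561.6237  27.0513 112.7   ]
[[-14.5, -36.2, -2.2], [0.02, -0.009, -0.047]]
[[-12.8, -36.9, -1.3], [0.02, -0.009, -0.047]]
[[-11.0, -37.5, -0.5], [0.02, -0.009, -0.047]]
[[-9.3, -38.0, 0.4], [0.02, -0.009, -0.047]]
[[-7.5, -38.3, 1.2], [0.02, -0.009, -0.047]]
[[-5.7, -38.6, 2.0], [0.02, -0.009, -0.047]]
[[-3.8, -38.8, 2.8], [0.02, -0.009, -0.047]]
[[-2.0, -38.9, 3.6], [0.02, -0.009, -0.047]]
```

```bash
python3 -m creep '[[[-14.5,-36.2,-2.2],[0.02,-0.009,-0.047]],[[-12.8,-36.9,-1.3],[0.02,-0.009,-0.047]],[[-11,-37.5,-0.5],[0.02,-0.009,-0.047]],[[-9.3,-38,0.4],[0.02,-0.009,-0.047]],[[-7.5,-38.3,1.2],[0.02,-0.009,-0.047]],[[-5.7,-38.6,2],[0.02,-0.009,-0.047]],[[-3.8,-38.8,2.8],[0.02,-0.009,-0.047]],[[-2,-38.9,3.6],[0.02,-0.009,-0.047]],[[0,0,0],[0,0,0]],[[0,0,0],[0,0,0]]]';python3 s.py e packer_end packer_mid packer_tab; python3 w.py w3 packer_end packer_mid foot fulcrum; python3 pk.py 475 22.5 3 1.1 6
```

```text
clock: 26.3
eef_pos: [0.5588, 0.0282, 0.1115]
tool_rot: [0.002, 0.976, -0.088, -0.199]
ft_force: [0.3, 0.1, -0.8]
grip_width: 0.0291
grasp_force: 59.2
t 26.3 tcp [0.5588 0.0282 0.1115] yaw 1.8038841069908926 tilt -22.861065868250577 F [ 0.297   0.0861 -0.776 ] j [ 0.1176  0.7831  0.4737  1.6835 -0.1242  0.1485]
pred heel ctr [0.4306 0.0335 0.1648] toe [0.431  0.0399 0.2013]
scene packer_end 0.86 [368.3 192.4] [ 0.4268 -0.0234  0.0566]
scene packer_mid 0.96 [350.6 200.5] [0.518  0.0252 0.0964]
scene packer_tab 0.86 [333.  195.8] [0.5954 0.0642 0.1646]
 pred px [[384.4054 170.0141]]
 pred px [[387.159  157.2319]]
 pred px [[336.8946 200.1893]]
top packer_end 0.51 [287.1 220.6] [ 0.4045 -0.0052  0.6061]
top packer_mid 0.56 [290.1 203.5] [0.529  0.0156 0.1039]
top packer_tab 0.45 [283.  188.2] [0.4661 0.0043 0.5853]
 pred px [[282.7726 233.954 ]]
 pred px [[279.1876 231.5264]]
 pred px [[285.6686 192.5748]]
packer_end 0.85 [319.4 107.4] [0.4749 0.0225 0.0987]
packer_mid 0.64 [323. 192.] [0.5213 0.0259 0.0983]
packer_mid 0.55 [112.1 258.7] [ 0.5759 -0.1838  0.0095]
foot 0.92 [338.6  66.5]
[... 477 characters left out ...]
.95 [0.5599 0.0275 0.1123] [[-0.9213237522916444, -0.03086334680561379, -0.3875693451334882], [0.03905584807992988, 0.984455245789662, -0.17123816679693088], [0.38682965785213763, -0.1729026398328623, -0.9057966068300465]] [ 0.1168  0.7832  0.4767  1.6846 -0.1252  0.1478] [-0.6376  0.026  -1.0487]
end now [473.2683  25.1202  89.7733] F [-0.6376  0.026  -1.0487] q3 [ 0.1168  0.7832  0.4767  1.6846 -0.1252  0.1478]
tcp goal [561.6237  24.5513  25.7   ]
[[-5.9, 2.0, 13.0], [-0.001, -0.0, 0.0]]
[[-5.9, 2.0, 13.1], [-0.001, -0.0, 0.0]]
[[-5.9, 2.0, 13.1], [-0.001, -0.0, 0.0]]
[[-5.9, 2.0, 13.1], [-0.001, -0.0, 0.0]]
[[-5.8, 2.0, 13.1], [-0.001, -0.0, 0.0]]
[[-5.8, 2.0, 13.1], [-0.001, -0.0, 0.0]]
```

View pics/w3.png

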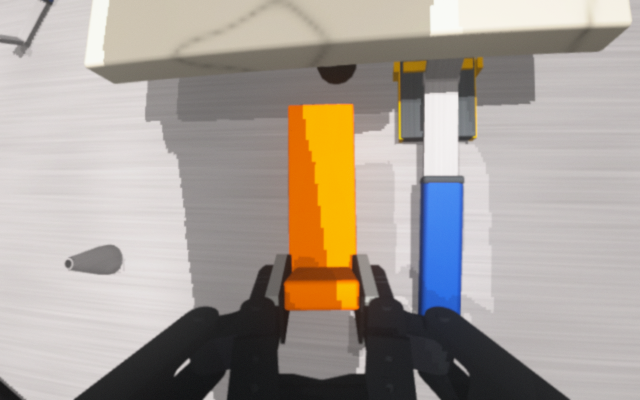

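```bash
cat > pl.py <<'E'
from h import *
p=cam('wrist');I=p['image'].astype(int);Z=p['z_map']
v,u=np.mgrid[0:400,0:640]
q=cv2.undistortPoints(np.stack([u.ravel(),v.ravel()],1)[:,None].astype(float),np.array(p['K'],float),np.array([p['k1'],0,0,0,0.]))[:,0].reshape(400,640,2)
P=np.dstack([q[...,0]*Z,q[...,1]*Z,Z])@p['W'][:3,:3].T+p['W'][:3,3]
m=(I[...,2]>I[...,0]+80)&(Z>0)&(v<265)&(v>90)
m=cv2.erode(m.astype(np.uint8),np.ones((5,5)))>0
Q=P[m];A=np.c_[Q[:,:2],np.ones(len(Q))]
c=np.linalg.lstsq(A,Q[:,2],rcond=None)[0];print('plate slope dz/dx,dz/dy',c[:2],'std',np.std(A@c-Q[:,2]))
r=cv2.minAreaRect((Q[:,:2]*1000).astype(np.float32));print(r)
xs=Q[:,0];b=np.round((xs-xs.min())/.004).astype(int)
C=np.array([[xs[b==k].mean(),(Q[b==k,1].min()+Q[b==k,1].max())/2] for k in range(2,b.max()-1)])
f=np.polyfit(C[:,0],C[:,1],1);print('axis y=',f,'yaw',np.degrees(np.arctan(f[0])),'y at .475',np.polyval(f,.475),'xmin',xs.min(),'z mean',Q[:,2].mean())
E
python3 pl.py
```

```text
plate slope dz/dx,dz/dy [ 0.0049 -0.1602] std 0.0006440758622383926
((516.1578369140625, 24.236345291137695), (85.1116714477539, 33.79954528808594), 2.6477677822113037)
axis y= [ 0.0493 -0.0012] yaw 2.8201181371181714 y at .475 0.022237379906238572 xmin 0.47346819234254683 z mean 0.09862327950468912
```

```bash
cat > lv.py <<'E'
import sys
from go import *
o=bot.get_obs();p0=np.array(o['eef_pos']);r0=R.from_quat(o['tool_rot'])
D=R.from_euler('z',-1.7,degrees=True)*R.from_euler('x',9.1,degrees=True)
E=np.array([.4735,.0222,.0905]);E1=np.array([.475,.0235,.060])
r1=D*r0;p1=E1+D.apply(p0-E)
np.save('goal.npy',np.r_[p1,r1.as_quat(),E1])
print(p1)
for r in rows(p0,r0,p1,r1,4):print(r)
E
python3 lv.py
```

```text
[0.5614 0.0227 0.0824]
[[-3.3, 0.1, 6.8], [-0.039, -0.001, -0.009]]
[[-3.3, -0.2, 6.8], [-0.039, -0.001, -0.009]]
[[-3.3, -0.5, 6.8], [-0.039, -0.001, -0.009]]
[[-3.3, -0.8, 6.8], [-0.039, -0.001, -0.009]]
```

```bash
python3 -m creep '[[[-3.3,0.1,6.8],[-0.039,-0.001,-0.009]],[[-3.3,-0.2,6.8],[-0.039,-0.001,-0.009]],[[-3.3,-0.5,6.8],[-0.039,-0.001,-0.009]],[[-3.3,-0.8,6.8],[-0.039,-0.001,-0.009]],[[0,0,0],[0,0,0]],[[0,0,0],[0,0,0]]]'; python3 pl.py
cat > e.py <<'E'
# e.py endx endy z n : rows to bring packer end there keeping levelled orientation
import sys
from go import *
g=np.load('goal.npy');r1=R.from_quat(g[3:7]);off=r1.inv().apply(g[7:]-g[:3])
o=bot.get_obs();p0=np.array(o['eef_pos']);r0=R.from_quat(o['tool_rot']);a=[float(x) for x in sys.argv[1:]]
print('end now',(p0+r0.apply(off))*1000,'F',o['ft_force'],o['clock'])
for r in rows(p0,r0,np.array(a[:3])/1000-r1.apply(off),r1,int(a[3])):print(r)
E
python3 e.py 470 23.5 8 5
```

```text
clock: 27.75
eef_pos: [0.5616, 0.0226, 0.0825]
tool_rot: [-0.0, 0.98, -0.008, -0.197]
ft_force: [0.3, 1.0, -0.9]
grip_width: 0.0292
grasp_force: 59.2
plate slope dz/dx,dz/dy [ 0.0094 -0.0165] std 0.001508849850563177
((511.06671142578125, 37.80211639404297), (97.90765380859375, 64.85502624511719), 0.42034846544265747)
end now [475.2917  23.4334  60.0937] F [ 0.444   0.1122 -1.4053] 27.8
[[-3.1, 0.1, 10.0], [-0.0, 0.0, 0.0]]
[[-3.1, 0.1, 10.0], [-0.0, 0.0, 0.0]]
[[-3.1, 0.1, 10.0], [-0.0, 0.0, 0.0]]
[[-3.1, 0.1, 10.0], [-0.0, 0.0, 0.0]]
[[-3.1, 0.1, 10.0], [-0.0, 0.0, 0.0]]pl.py:12: RuntimeWarning: Mean of empty slice.
  C=np.array([[xs[b==k].mean(),(Q[b==k,1].min()+Q[b==k,1].max())/2] for k in range(2,b.max()-1)])
  ret = ret.dtype.type(ret / rcount)
Traceback (most recent call last):
  File "pl.py", line 12, in <module>
    C=np.array([[xs[b==k].mean(),(Q[b==k,1].min()+Q[b==k,1].max())/2] for k in range(2,b.max()-1)])
                                  ~~~~~~~~~~~~~^^
ValueError: zero-size array to reduction operation minimum which has no identity
```

```bash
python3 -m creep '[[[-3.1,0.1,10],[0,0,0]],[[-3.1,0.1,10],[0,0,0]],[[-3.1,0.1,10],[0,0,0]],[[-3.1,0.1,10],[0,0,0]],[[-3.1,0.1,10],[0,0,0]],[[0,0,0],[0,0,0]]]'; python3 -m creep '[[[-0.8,0,1.8],[0,0,0]],[[-0.8,0,1.8],[0,0,0]],[[0,0,0],[0,0,0]]]';python3 e.py 468 23.5 0 4
```

```text
clock: 28.55
eef_pos: [0.5556, 0.0223, 0.0292]
tool_rot: [-0.0, 0.98, -0.008, -0.198]
ft_force: [0.2, 0.9, -0.9]
grip_width: 0.0295
grasp_force: 59.2
clock: 28.92
eef_pos: [0.5567, 0.0222, 0.0265]
tool_rot: [-0.0, 0.98, -0.008, -0.197]
ft_force: [0.9, 0.4, -0.4]
grip_width: 0.0291
grasp_force: 59.2
end now [470.3216  22.8247   3.962 ] F [ 0.9159  0.3967 -0.412 ] 28.925
[[0.1, 0.1, 1.2], [-0.0, 0.001, 0.0]]
[[0.1, 0.1, 1.2], [-0.0, 0.001, 0.0]]
[[0.1, 0.1, 1.2], [-0.0, 0.001, 0.0]]
[[0.1, 0.1, 1.2], [-0.0, 0.001, 0.0]]
```

```bash
python3 -m creep '[[[-0.4,0,0.9],[0,0,0]],[[-0.4,0,0.9],[0,0,0]],[[0,0,0],[0,0,0]]]'; python3 -m creep '[[[-0.4,0,0.9],[0,0,0]],[[0,0,0],[0,0,0]]]';python3 -m creep '[[[-0.4,0,0.9],[0,0,0]],[[0,0,0],[0,0,0]]]'
```

```text
clock: 29.3
eef_pos: [0.5566, 0.0222, 0.0244]
tool_rot: [-0.0, 0.98, -0.008, -0.197]
ft_force: [-0.7, -0.3, -0.6]
grip_width: 0.0288
grasp_force: 59.2
clock: 29.55
eef_pos: [0.5566, 0.0222, 0.0233]
tool_rot: [-0.0, 0.98, -0.008, -0.197]
ft_force: [-0.7, 0.2, -0.5]
grip_width: 0.0289
grasp_force: 59.2
clock: 29.8
eef_pos: [0.5566, 0.0222, 0.0224]
tool_rot: [-0.0, 0.98, -0.008, -0.197]
ft_force: [0.4, 0.8, -0.1]
grip_width: 0.0293
grasp_force: 59.2
```

```bash
python3 -m creep '[[[-0.4,0,0.9],[0,0,0]],[[0,0,0],[0,0,0]]]';python3 -m creep '[[[-0.4,0,0.9],[0,0,0]],[[0,0,0],[0,0,0]]]'; python3 e.py 410 23.5 0 10
```

```text
clock: 30.05
eef_pos: [0.5566, 0.0221, 0.0214]
tool_rot: [-0.0, 0.98, -0.008, -0.197]
ft_force: [0.3, 0.2, -0.4]
grip_width: 0.0293
grasp_force: 59.2
clock: 30.3
eef_pos: [0.5568, 0.0222, 0.0207]
tool_rot: [-0.0, 0.98, -0.008, -0.197]
ft_force: [0.4, -0.3, 0.8]
grip_width: 0.0288
grasp_force: 59.3
end now [470.423   22.7371  -1.8854] F [ 0.3664 -0.2547  0.7733] 30.3
[[5.6, 0.1, 2.2], [-0.0, 0.0, 0.0]]
[[5.6, 0.1, 2.2], [-0.0, 0.0, 0.0]]
[[5.6, 0.1, 2.2], [-0.0, 0.0, 0.0]]
[[5.6, 0.1, 2.2], [-0.0, 0.0, 0.0]]
[[5.6, 0.1, 2.2], [-0.0, 0.0, 0.0]]
[[5.6, 0.1, 2.2], [-0.0, 0.0, 0.0]]
[[5.6, 0.1, 2.2], [-0.0, 0.0, 0.0]]
[[5.6, 0.1, 2.2], [-0.0, 0.0, 0.0]]
[[5.6, 0.1, 2.2], [-0.0, 0.0, 0.0]]
[[5.6, 0.1, 2.2], [-0.0, 0.0, 0.0]]
```

```bash
python3 -m creep '[[[5.5,0,2.3],[0,0,0]],[[5.5,0,2.3],[0,0,0]],[[5.5,0,2.3],[0,0,0]],[[5.5,0,2.3],[0,0,0]],[[5.5,0,2.3],[0,0,0]],[[0,0,0],[0,0,0]]]'; python3 -m creep '[[[3.7,0,1.5],[0,0,0]],[[3.7,0,1.5],[0,0,0]],[[3.7,0,1.5],[0,0,0]],[[3.7,0,1.5],[0,0,0]],[[3.7,0,1.5],[0,0,0]],[[0,0,0],[0,0,0]]]';python3 e.py 390 23.5 0 10 | head -1
```

```text
clock: 31.05
eef_pos: [0.5261, 0.022, 0.0206]
tool_rot: [-0.0, 0.98, -0.008, -0.198]
ft_force: [-0.0, 0.0, 0.5]
grip_width: 0.0292
grasp_force: 59.3
clock: 31.8
eef_pos: [0.5063, 0.022, 0.0207]
tool_rot: [-0.0, 0.98, -0.008, -0.198]
ft_force: [-0.8, -0.0, -0.2]
grip_width: 0.0291
grasp_force: 59.2
end now [419.9285  22.5477  -1.7731] F [-0.7837 -0.005  -0.1536] 31.8
```

```bash
python3 -m creep '[[[3.7,0.2,1.5],[0,0,0]],[[3.7,0.2,1.5],[0,0,0]],[[3.7,0.2,1.5],[0,0,0]],[[3.7,0.2,1.5],[0,0,0]],[[3.7,0,1.5],[0,0,0]],[[3.7,0,1.5],[0,0,0]],[[0,0,0],[0,0,0]]]';python3 -m creep '[[[1.85,0,0.75],[0,0,0]],[[1.85,0,0.75],[0,0,0]],[[0,0,0],[0,0,0]]]';python3 e.py 390 23.5 0 10 | head -1
```

```text
clock: 32.67
eef_pos: [0.4826, 0.0227, 0.0211]
tool_rot: [-0.0, 0.98, -0.008, -0.197]
ft_force: [0.6, 0.3, -0.7]
grip_width: 0.0292
grasp_force: 59.2
clock: 33.05
eef_pos: [0.4789, 0.0227, 0.0211]
tool_rot: [-0.0, 0.98, -0.008, -0.197]
ft_force: [1.0, 0.9, -0.1]
grip_width: 0.0292
grasp_force: 59.2
end now [392.4714  23.2349  -1.4274] F [ 1.0382  0.9348 -0.0866] 33.05
```

```bash
python3 -m creep '[[[1.8,0,0.85],[0,0,0]],[[1.8,0,0.85],[0,0,0]],[[0,0,0],[0,0,0]]]';python3 -m creep '[[[1.8,0,0.85],[0,0,0]],[[1.8,0,0.85],[0,0,0]],[[0,0,0],[0,0,0]]]';python3 e.py 390 23.5 0 10 | head -1
```

```text
clock: 33.42
eef_pos: [0.4748, 0.0227, 0.0209]
tool_rot: [-0.0, 0.98, -0.008, -0.197]
ft_force: [0.0, -0.3, 0.0]
grip_width: 0.0291
grasp_force: 59.2
clock: 33.8
eef_pos: [0.4708, 0.0226, 0.0208]
tool_rot: [-0.0, 0.98, -0.008, -0.197]
ft_force: [0.3, -0.7, 0.2]
grip_width: 0.029
grasp_force: 59.2
end now [384.4221  23.2261  -1.7621] F [ 0.2518 -0.6898  0.1938] 33.8
```

```bash
python3 -m creep '[[[1.8,0,0.85],[0,0,0]],[[1.8,0,0.85],[0,0,0]],[[0,0,0],[0,0,0]]]';python3 -m creep '[[[1.8,0,0.85],[0,0,0]],[[1.8,0,0.85],[0,0,0]],[[0,0,0],[0,0,0]]]';python3 e.py 390 23.5 0 10 | head -1
```

```text
clock: 34.17
eef_pos: [0.4703, 0.0227, 0.0213]
tool_rot: [-0.0, 0.981, -0.008, -0.194]
ft_force: [5.8, -0.9, 1.3]
grip_width: 0.0288
grasp_force: 59.8
clock: 34.55
eef_pos: [0.4701, 0.0227, 0.022]
tool_rot: [-0.0, 0.982, -0.008, -0.19]
ft_force: [12.1, 0.8, 4.9]
grip_width: 0.0288
grasp_force: 60.3
end now [384.1057  23.3026  -1.9042] F [12.0715  0.842   4.9049] 34.55
```

```bash
python3 -m creep '[[[-4.2,0,-1.8],[0,0,0]],[[-0.8,0,-0.3],[0,0,0]],[[0,0,0],[0,0,0]]]'; python3 -m creep '[[[0,0,0],[0,0,0]],[[0,0,0],[0,0,0]],[[0,0,0],[0,0,0]],[[0,0,-10],[0,0,0]],[[0,0,-30],[0,0,0]],[[0,0,-50],[0,0,0]],[[0,0,-30],[0,0,0]],[[0,0,0],[0,0,0]]]' 46; python3 w.py w4 packer_tab packer_mid packer_end foot bar_grip; python3 s.py f packer_tab packer_mid
```

```text
clock: 34.92
eef_pos: [0.4704, 0.0227, 0.0208]
tool_rot: [-0.0, 0.981, -0.008, -0.195]
ft_force: [4.8, -0.2, 3.6]
grip_width: 0.029
grasp_force: 59.8
clock: 35.92
eef_pos: [0.5174, 0.0247, 0.1336]
tool_rot: [-0.0, 0.981, -0.008, -0.194]
ft_force: [-0.3, -0.0, -1.4]
grip_width: 0.046
grasp_force: 0.0
packer_tab 0.73 [322.4 201.4] [0.4794 0.0243 0.0521]
packer_mid 0.67 [317.9 153.5] [0.4339 0.0195 0.0063]
foot 0.68 [318.6 123.7] [0.4311 0.0221 0.0847]
bar_grip 0.72 [415.  308.8] [0.5243 0.0576 0.182 ]
blue 1955 z 0.02894636524312305 0.028996832774244478 ((536.4210815429688, 99.6771469116211), (26.946441650390625, 60.9213752746582), 89.8194351196289) [0.5293 0.1007 0.029 ]
orange 2919 z 0.006604528764288742 0.05204531794870354 ((477.428466796875, 23.265743255615234), (12.09975814819336, 29.785688400268555), 0.26235485076904297) [0.4777 0.0234 0.052 ]
36.225 [0.5137 0.0245 0.13  ] [[-0.9210755393456711, -0.0036347281955350077, -0.3893669728803738], [0.0029595156002552615, 0.9998622010991165, -0.01633462826762594], [0.3893726904733985, -0.016197764172078237, -0.9209378591139212]] [0.0466 0.6591 0.3061 1.6181 0.0018 0.0459] [-0.1255  0.5215 -0.777 ]
t 36.225 tcp [0.5137 0.0245 0.13  ] yaw 0.20828236901628827 tilt -22.91547200406944 F [-0.1255  0.5215 -0.777 ] j [0.0466 0.6591 0.3061 1.6181 0.0018 0.0459]
pred heel ctr [0.3854 0.0249 0.1833] toe [0.3858 0.0255 0.2204]
scene packer_tab 0.73 [360.4 212.3] [0.4797 0.0185 0.0395]
scene packer_mid 0.9 [373.3 219.3] [0.4414 0.0263 0.006 ]
 pred px [[398.0484 157.1103]]
 pred px [[399.4635 142.6467]]
 pred px [[352.101  187.3792]]
top packer_tab 0.21 [355.2 193.6] [ 0.5752 -0.1948  0.0401]
 pred px [[284.8136 249.2392]]
 pred px [[283.6244 247.341 ]]
 pred px [[286.5296 205.9416]]
```

View pics/w4.png

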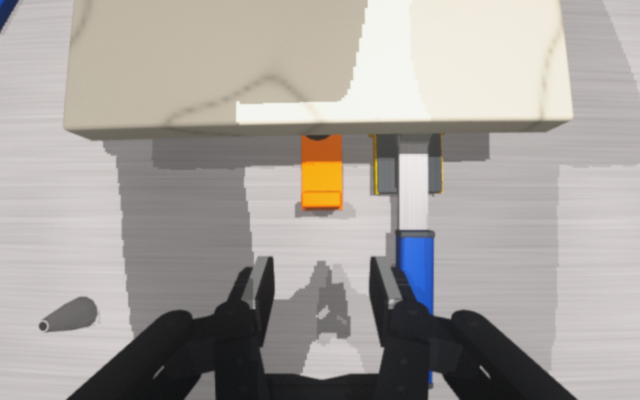

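```bash
python3 go.py 566 100.3 110 0.9 -4 4
```

```text
[[-13.8, 19.0, -0.5], [-0.004, -0.082, -0.004]]
[[-13.8, 18.9, 0.7], [-0.004, -0.082, -0.004]]
[[-13.8, 18.8, 1.9], [-0.004, -0.082, -0.004]]
[[-13.7, 18.8, 3.1], [-0.004, -0.082, -0.004]]
```

```bash
python3 -m creep '[[[-13.8,19,-0.5],[-0.004,-0.082,-0.004]],[[-13.8,18.9,0.7],[-0.004,-0.082,-0.004]],[[-13.8,18.8,1.9],[-0.004,-0.082,-0.004]],[[-13.7,18.8,3.1],[-0.004,-0.082,-0.004]],[[0,0,0],[0,0,0]],[[0,0,0],[0,0,0]]]' 46; python3 go.py 565 100 11.5 0.9 -4 3;python3 w.py w5
```

```text
clock: 37.28
eef_pos: [0.5659, 0.0998, 0.1106]
tool_rot: [-0.008, 0.999, 0.001, -0.035]
ft_force: [0.3, -0.1, 0.2]
grip_width: 0.0459
grasp_force: 0.0
[[-2.0, -0.0, 33.0], [0.0, -0.0, -0.0]]
[[-2.0, 0.0, 33.0], [0.0, -0.0, -0.0]]
[[-2.0, 0.0, 33.0], [0.0, -0.0, -0.0]]
blue 5548 z 0.027110757336923044 0.02837310312721925 ((559.0062866210938, 100.14965057373047), (106.29261016845703, 26.541372299194336), 0.036606475710868835) [0.5411 0.1    0.0284]
orange 5431 z 0.006790600232569388 0.052124410801552244 ((477.26605224609375, 23.535507202148438), (12.035481452941895, 30.037919998168945), 0.23612011969089508) [0.4775 0.0245 0.0521]
37.325 [0.5662 0.0996 0.1105] [[-0.9974163582379554, -0.014788517496072864, -0.07029870603078796], [-0.014936343432202358, 0.9998872020352465, 0.0015776092676943873], [0.07026744597756561, 0.002623538906621467, -0.9975247380789087]] [0.1672 0.5162 0.0878 1.2115 0.0133 0.1519] [ 1.0288 -0.7754  0.6779]
```

```bash
python3 -m creep '[[[-2,0,40],[0,0,0]],[[-2,0,35],[0,0,0]],[[-2,0,23],[0,0,0]],[[0,0,0],[0,0,0]],[[0,0,0],[0,0,0]]]' 46; python3 -m creep '[[[0,0,0],[0,0,0]],[[0,0,0],[0,0,0]],[[0,0,0],[0,0,0]],[[0,0,0],[0,0,0]]]' 22; python3 hl.py 425.5 98 20.5 0.8 10 7
```

```text
clock: 37.95
eef_pos: [0.5663, 0.1002, 0.013]
tool_rot: [-0.007, 0.999, 0.001, -0.034]
ft_force: [0.3, 0.8, 0.8]
grip_width: 0.0462
grasp_force: 0.0
clock: 38.45
eef_pos: [0.5669, 0.1008, 0.0136]
tool_rot: [-0.008, 0.999, 0.001, -0.033]
ft_force: [2.3, -0.9, 5.4]
grip_width: 0.0266
grasp_force: 63.3
heel now [428.1228  98.6106  21.9448] tcp goal [562.236   99.9407  45.4226]
[0.5, -0.1, -4.5] [0.001, -0.034, 0.0]
[0.5, -0.1, -4.6] [0.001, -0.034, 0.0]
[0.5, -0.1, -4.6] [0.001, -0.034, 0.0]
[0.5, -0.1, -4.6] [0.001, -0.034, 0.0]
[0.5, -0.1, -4.6] [0.001, -0.034, 0.0]
[0.5, -0.1, -4.6] [0.001, -0.034, 0.0]
[0.5, -0.1, -4.6] [0.001, -0.034, 0.0]
```

```bash
python3 -m creep '[[[0,0,-4.8],[0,-0.034,0]],[[0,0,-4.8],[0,-0.034,0]],[[0,0,-4.8],[0,-0.034,0]],[[0,0,-4.8],[0,-0.034,0]],[[0,0,-4.8],[0,-0.034,0]],[[0,0,-4.8],[0,-0.034,0]],[[0,0,-4.8],[0,-0.034,0]],[[0,0,0],[0,0,0]]]'; python3 s.py
```

```text
clock: 39.45
eef_pos: [0.5637, 0.1005, 0.0463]
tool_rot: [-0.008, 0.996, 0.002, 0.084]
ft_force: [-1.6, -0.2, 3.6]
grip_width: 0.0264
grasp_force: 63.1
t 39.45 tcp [0.5637 0.1005 0.0463] yaw 0.9017813923467202 tilt 9.667653956145402 F [-1.5992 -0.2103  3.6399] j [ 0.1903  0.419  -0.2805  0.7045 -0.0261  0.1727]
pred heel ctr [0.4268 0.0985 0.0221] toe [0.4073 0.0981 0.0536]
```

```bash
python3 -m creep '[[[0,0,-4.8],[0,-0.034,0]],[[0,0,-4.8],[0,-0.034,0]],[[0,0,-4.8],[0,-0.034,0]],[[0,0,-4.8],[0,-0.034,0]],[[0,0,-4.8],[0,-0.034,0]],[[0,0,-4.8],[0,-0.034,0]],[[0,0,-4.8],[0,-0.034,0]],[[0,0,-4.8],[0,-0.034,0]],[[0,0,0],[0,0,0]]]'; python3 s.py
```

```text
clock: 40.58
eef_pos: [0.5515, 0.1001, 0.0811]
tool_rot: [-0.007, 0.976, 0.003, 0.217]
ft_force: [-1.7, 0.1, -0.5]
grip_width: 0.0265
grasp_force: 62.7
t 40.575 tcp [0.5515 0.1001 0.0811] yaw 0.9122239872048681 tilt 25.014862835128007 F [-1.7117  0.0828 -0.5198] j [ 0.2259  0.2277 -0.5641  0.3504 -0.0857  0.1919]
pred heel ctr [0.4259 0.0983 0.0216] toe [0.3987 0.0978 0.0468]
```

```bash
python3 -m creep '[[[0,0,-5.5],[0,-0.039,0]],[[0,0,-5.5],[0,-0.039,0]],[[0,0,-5.5],[0,-0.039,0]],[[0,0,-5.5],[0,-0.039,0]],[[0,0,-5.5],[0,-0.039,0]],[[0,0,-5.5],[0,-0.039,0]],[[0,0,-5.5],[0,-0.039,0]],[[0,0,-5.5],[0,-0.039,0]],[[0,0,0],[0,0,0]]]'; python3 s.py; python3 hl.py 510 99.5 24 1.1 44 12
```

```text
clock: 41.7
eef_pos: [0.5284, 0.0997, 0.1178]
tool_rot: [-0.007, 0.931, 0.004, 0.366]
ft_force: [-1.4, 1.0, -1.8]
grip_width: 0.0265
grasp_force: 62.6
t 41.7 tcp [0.5284 0.0997 0.1178] yaw 0.9226175306387603 tilt 42.93355388058785 F [-1.391   1.0317 -1.7773] j [ 0.2894  0.0775 -0.8866 -0.1242 -0.183   0.2041]
pred heel ctr [0.4272 0.0983 0.0226] toe [0.3936 0.0977 0.0382]
heel now [427.2165  98.3083  22.5791] tcp goal [609.4141 102.1684 121.1152]
[-5.1, 0.1, 4.4] [0.001, -0.002, -0.001]
[-5.1, 0.1, 4.4] [0.001, -0.002, -0.001]
[-5.1, 0.1, 4.4] [0.001, -0.002, -0.001]
[-5.1, 0.1, 4.4] [0.001, -0.002, -0.001]
[-5.1, 0.1, 4.4] [0.001, -0.002, -0.001]
[-5.1, 0.1, 4.4] [0.001, -0.002, -0.001]
[-5.1, 0.1, 4.4] [0.001, -0.002, -0.001]
[-5.1, 0.1, 4.5] [0.001, -0.002, -0.001]
[-5.1, 0.1, 4.5] [0.001, -0.002, -0.001]
[-5.1, 0.1, 4.5] [0.001, -0.002, -0.001]
[-5.1, 0.1, 4.5] [0.001, -0.002, -0.001]
[-5.1, 0.1, 4.5] [0.001, -0.002, -0.001]
```

```bash
python3 -m creep '[[[-5.1,0.1,4.4],[0,-0.002,0]],[[-5.1,0.1,4.4],[0,-0.002,0]],[[-5.1,0.1,4.4],[0,-0.002,0]],[[-5.1,0.1,4.4],[0,-0.002,0]],[[-5.1,0.1,4.4],[0,-0.002,0]],[[-5.1,0.1,4.4],[0,-0.002,0]],[[-5.1,0.1,4.4],[0,-0.002,0]],[[-5.1,0.1,4.4],[0,-0.002,0]],[[-5.1,0.1,4.4],[0,-0.002,0]],[[-5.1,0.1,4.4],[0,-0.002,0]],[[-5.1,0.1,4.4],[0,-0.002,0]],[[0,0,0],[0,0,0]]]'; python3 s.py
python3 - <<'E'
import sys; sys.path.insert(0,'.')
from h import *
P=np.load('P.npy')
m=(P[...,2]>.006)&(P[...,0]>.2)&(P[...,0]<.75)&(abs(P[...,1])<.6)
import cv2
n,l,s,c=cv2.connectedComponentsWithStats(m.astype(np.uint8))
for k in range(1,n):
    if s[k,4]>15: Q=P[l==k];print(s[k,4],Q.min(0),Q.max(0))
E
```

```text
clock: 43.2
eef_pos: [0.6043, 0.102, 0.1233]
tool_rot: [-0.006, 0.926, 0.004, 0.378]
ft_force: [0.3, -0.2, -4.7]
grip_width: 0.0264
grasp_force: 62.1
t 43.2 tcp [0.6043 0.102  0.1233] yaw 0.8743803016974852 tilt 44.447738577660935 F [ 0.3241 -0.1681 -4.6514] j [ 0.2452  0.1965 -0.7432 -0.1317 -0.158   0.1678]
pred heel ctr [0.5056 0.1008 0.0254] toe [0.4716 0.1002 0.0401]
66 [ 0.3141 -0.5208  0.0333] [ 0.7499 -0.0422  1.2436]
153 [ 0.3141 -0.1768  0.006 ] [ 0.7491 -0.0422  1.2436]
298 [ 0.3141 -0.3729  0.0061] [ 0.75   -0.0422  1.2436]
541 [ 0.3141 -0.3742  0.0063] [ 0.6308 -0.0422  1.2436]
136 [ 0.5434 -0.599   0.0073] [ 0.5971 -0.556   0.0604]
497 [ 0.2491 -0.0422  0.006 ] [0.5917 0.5999 1.2436]
48 [ 0.5635 -0.2039  0.006 ] [ 0.5862 -0.1813  0.0484]
309 [0.4035 0.3333 0.006 ] [0.506  0.4024 0.0608]
138 [ 0.3141 -0.5999  0.1436] [ 0.483  -0.0422  1.2436]
236 [ 0.3141 -0.5241  0.006 ] [ 0.4874 -0.0422  1.2436]
8901 [ 0.2    -0.158   0.0061] [0.4674 0.2045 1.2436]
44 [ 0.3308 -0.3445  0.0063] [ 0.3594 -0.3221  0.0316]
181 [ 0.2234 -0.3202  0.0062] [ 0.318  -0.0422  1.2436]
1803 [ 0.2    -0.0422  0.2474] [0.3141 0.5335 1.2436]
```

```bash
python3 -m creep '[[[-8,0,-8],[0,0,0]],[[-30,0,-30],[0,0,0]],[[-30,0,-30],[0,0,0]],[[0,0,0],[0,0,0]]]'; python3 go.py 580 320 100 1 0 8
```

```text
clock: 43.7
eef_pos: [0.6077, 0.1025, 0.2256]
tool_rot: [-0.006, 0.924, 0.006, 0.383]
ft_force: [0.7, -0.1, -5.4]
grip_width: 0.0263
grasp_force: 62.2
[[13.4, 27.2, 9.0], [0.001, 0.098, -0.001]]
[[12.4, 27.2, 10.3], [0.001, 0.098, -0.001]]
[[11.3, 27.2, 11.4], [0.001, 0.098, -0.001]]
[[10.1, 27.2, 12.5], [0.001, 0.098, -0.001]]
[[8.8, 27.2, 13.4], [0.001, 0.098, -0.001]]
[[7.5, 27.2, 14.2], [0.001, 0.098, -0.001]]
[[6.0, 27.2, 14.8], [0.001, 0.098, -0.001]]
[[4.5, 27.2, 15.3], [0.001, 0.098, -0.001]]
```

```bash
python3 -m creep '[[[13.4,27.2,9],[0,0.098,0]],[[12.4,27.2,10.3],[0,0.098,0]],[[11.3,27.2,11.4],[0,0.098,0]],[[10.1,27.2,12.5],[0,0.098,0]],[[8.8,27.2,13.4],[0,0.098,0]],[[7.5,27.2,14.2],[0,0.098,0]],[[6,27.2,14.8],[0,0.098,0]],[[4.5,27.2,15.3],[0,0.098,0]],[[0,0,0],[0,0,0]]]'; python3 go.py 580 320 14 1 0 4
```

```text
clock: 44.82
eef_pos: [0.5747, 0.3201, 0.0867]
tool_rot: [-0.009, 1.0, -0.0, -0.008]
ft_force: [-0.2, -1.2, -6.4]
grip_width: 0.0263
grasp_force: 61.9
[[-1.6, -0.0, 18.1], [-0.0, -0.004, -0.0]]
[[-1.5, -0.0, 18.2], [-0.0, -0.004, -0.0]]
[[-1.5, -0.0, 18.2], [-0.0, -0.004, -0.0]]
[[-1.4, -0.0, 18.2], [-0.0, -0.004, -0.0]]
```

```bash
python3 -m creep '[[[-1.6,0,24],[0,-0.004,0]],[[-1.5,0,24],[0,-0.004,0]],[[-1.5,0,14],[0,-0.004,0]],[[-1.4,0,6],[0,-0.004,0]],[[0,0,2],[0,0,0]],[[0,0,0],[0,0,0]]]'; python3 -m creep '[[[0,0,1.5],[0,0,0]],[[0,0,1.5],[0,0,0]],[[0,0,0],[0,0,0]]]'
```

```text
clock: 45.58
eef_pos: [0.5819, 0.3198, 0.0248]
tool_rot: [-0.008, 1.0, 0.002, 0.004]
ft_force: [0.7, 0.5, -5.8]
grip_width: 0.0264
grasp_force: 61.9
clock: 45.95
eef_pos: [0.5813, 0.3195, 0.0209]
tool_rot: [-0.008, 1.0, 0.002, 0.003]
ft_force: [-0.1, 0.6, -5.0]
grip_width: 0.0263
grasp_force: 61.9
```

```bash
python3 -m creep '[[[0,0,3],[0,0,0]],[[0,0,3],[0,0,0]],[[0,0,3],[0,0,0]],[[0,0,0],[0,0,0]],[[0,0,0],[0,0,0]]]'; python3 -m creep '[[[0,0,1.5],[0,0,0]],[[0,0,0],[0,0,0]]]'
```

```text
clock: 46.58
eef_pos: [0.5814, 0.3196, 0.0119]
tool_rot: [-0.008, 1.0, 0.002, 0.003]
ft_force: [-0.5, -0.4, -6.0]
grip_width: 0.0262
grasp_force: 61.9
clock: 46.82
eef_pos: [0.5813, 0.3195, 0.0104]
tool_rot: [-0.008, 1.0, 0.002, 0.003]
ft_force: [0.6, -0.4, -6.1]
grip_width: 0.0264
grasp_force: 61.9
```

```bash
python3 -m creep '[[[0,0,1.5],[0,0,0]],[[0,0,1],[0,0,0]],[[0,0,0],[0,0,0]]]'; python3 -m creep '[[[0,0,1],[0,0,0]],[[0,0,0],[0,0,0]]]'
```

```text
clock: 47.2
eef_pos: [0.5814, 0.3196, 0.008]
tool_rot: [-0.008, 1.0, 0.002, 0.003]
ft_force: [-0.1, -0.0, -4.6]
grip_width: 0.0266
grasp_force: 62.1
clock: 47.45
eef_pos: [0.5814, 0.3196, 0.008]
tool_rot: [-0.008, 1.0, 0.002, 0.004]
ft_force: [-3.1, -2.0, 4.8]
grip_width: 0.0264
grasp_force: 63.0
```

Bar is down. Release, rise, and inspect.

```bash
python3 -m creep '[[[0,0,0],[0,0,0]],[[0,0,0],[0,0,0]],[[0,0,0],[0,0,0]],[[0,0,-5],[0,0,0]],[[0,0,-30],[0,0,0]],[[0,0,-60],[0,0,0]],[[0,0,-60],[0,0,0]],[[0,0,0],[0,0,0]]]' 46; python3 s.py z
cat > fin.py <<'E'
from h import *
p=cam('top');I=p['image'].astype(int);Z=p['z_map']
v,u=np.mgrid[0:400,0:640]
q=cv2.undistortPoints(np.stack([u.ravel(),v.ravel()],1)[:,None].astype(float),np.array(p['K'],float),np.array([p['k1'],0,0,0,0.]))[:,0].reshape(400,640,2)
P=np.dstack([q[...,0]*Z,q[...,1]*Z,Z])@p['W'][:3,:3].T+p['W'][:3,3]
m=(P[...,2]>.065)&(P[...,2]<.11)&(P[...,1]<.185)&(P[...,1]>-.14)&(P[...,0]<.425)&(P[...,0]>.2)&(Z>0)
Q=P[m];A=np.c_[Q[:,:2],np.ones(len(Q))];c=np.linalg.lstsq(A,Q[:,2],rcond=None)[0];print('slab plane',c,'z mid',A.mean(0)@c)
E=[]
M=(P[...,2]>.055)&(P[...,2]<.12)&(Z>0)
for cc in range(240,330):
    r=np.where(M[210:300,cc])[0]
    if len(r):E.append(onz(p,(cc,210+r.min()-.5),.084)[:2])
E=np.array(E);f=np.polyfit(E[:,1],E[:,0],1);print('front edge',f)
E
python3 fin.py
python3 -c "
import cv2
b=cv2.imread('pics/scene_z.png');cv2.imwrite('pics/scene_zc.png',cv2.resize(b[130:330,250:516],(798,600),interpolation=cv2.INTER_CUBIC))"
```

```text
clock: 48.45
eef_pos: [0.5841, 0.3211, 0.17]
tool_rot: [-0.008, 1.0, 0.005, 0.01]
ft_force: [0.3, 0.2, 0.1]
grip_width: 0.0459
grasp_force: 0.0
t 48.45 tcp [0.5841 0.3211 0.17  ] yaw 0.8877861068680346 tilt 1.1231822418287651 F [0.3323 0.2169 0.0837] j [ 0.5029  0.5882  0.3715  1.3322 -0.0005  0.4875]
pred heel ctr [0.4452 0.319  0.1665] toe [0.4305 0.3184 0.2005]
 pred px [[465.198  241.3275]]
 pred px [[474.6054 223.7326]]
 pred px [[412.2646 261.8524]]
 pred px [[183.7545 227.7471]]
 pred px [[179.0608 231.31  ]]
 pred px [[184.7559 180.0074]]
slab plane [-0.0007  0.0005  0.0847] z mid 0.08453063269145664
front edge [-0.025   0.4369]
```

View pics/scene_zc.png

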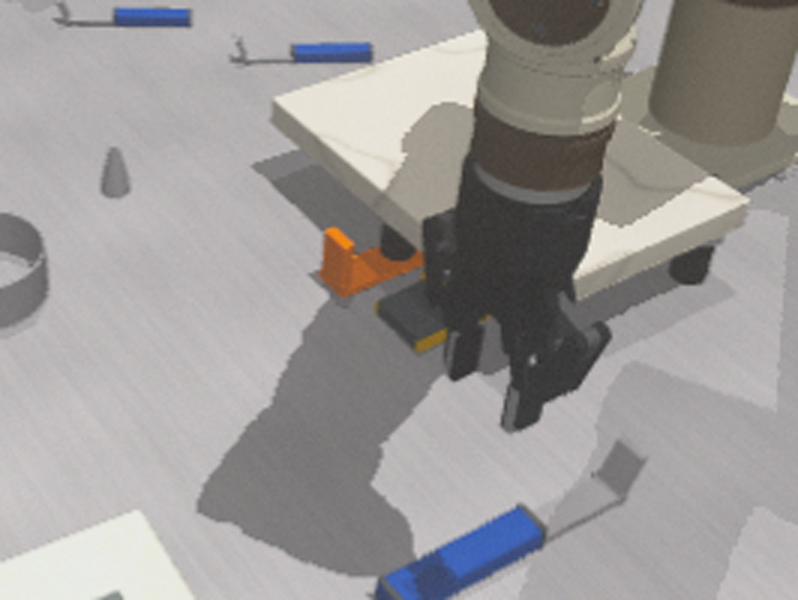

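```bash
python3 -c "
from workcell import workorder
print(workorder.job_done())"
```

```text
the job is handed in; nothing more can be done
None
```

The job is done and handed in at about 48 s: the slab stands level on the packer (measured slope under 0.1°), the packer butts against the strip, and the pry bar lies flat on the counter, well clear of slab and block.

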